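# Load a circuit board in the soldering jig and stow the flux tins

### The arm

A 6-joint arm with a two-finger parallel gripper is mounted at the origin on the work surface. World frame = base frame: x ahead of the robot, y to its left, z up, the work surface at z = 0. Lengths are in m, angles in rad, forces in N, time in s.
With the tool pointing down it reaches from about 0.275 to 0.825 m from the base axis. Payload 4.9 kg.
Tool frame: the origin (TCP) lies on the centre line of the jaws, within the pads' length; the fingertips stand arm.tip_extent ahead of it and the grasp point (between the pads) lies 2 mm behind it (arm.tip_extent is the distance from the TCP to the fingertips, in m); z points along the fingers, y is the line along which they close (so a half turn about z gives the same grasp; the last joint's range is limited). The gripper opens to 85 mm and grips with 20 to 120 N. Pads are 22 mm wide; open, the fingers measure 114 mm over their backs; the gripper's body (76 mm by 85 mm) begins 54 mm behind the grasp point. The pads swing forward as they close: fully open they stand 13 mm farther back than shut.
Start: joints at [-1.469, 0.326, -0.193, 1.052, 0, 1.437], TCP at [0.129, -0.535, 0.248] pointing down, gripper open.
Joint ranges: [-2.65, 2.65], [-0.97, 1.79], [-1.3, 1.35], [-1.93, 2.1], [-1.47, 1.37], [-3.14, 3.14]. Speed limits (rad/s): [2.57, 2.57, 3.14, 3.14, 3.14, 3.14].

### API

Orientations are given as a 3x3 rotation matrix whose columns are the frame's x, y, z axes.
In Python, from workcell import arm, camera, calibration, ticket, nets gives the robot as it stands.
- The arm moves only by the tool send_rows, never from a script. Its argument "series" is a list of rows, each a list of 5 numbers: the shift along the tool's x, y, z in cm, then the turn about the tool's z in rad, then the closure, from 0 (fully open) to 1 (shut). In form: [[dx, dy, dz, spin, hand], ...]. A call has 1 to 20 rows; each row shifts and turns the commanded pose from where the row before left it, along the tool's axes as they then stand; what a row does not reach is not made up. A row lasts 1/10 s, in which the tool goes at most 50 mm and 8.59 degrees, less where a joint would pass 70% of its speed; a pose out of reach is approached as far as the arm can. A call with a gripper value outside its range is refused whole. The fingers move at their own pace and stop on an object; the grip force is fixed at half the most. Time passes only in rows, so rows that do not move let the fingers close. It gives the time, the measured TCP pose, the force, the opening and the grip force at its end, in the units of the state.
- arm.get_state(): the state, without advancing time (a new reading comes with each control period).
- camera(name): name is "scene" or "top" or "wrist"; returns (picture, depth): 480x640x3 uint8, red, green, blue; 480x640 float32, m along the optical axis (not along the pixel's ray), 0 where there is no reading.
- calibration(name): a dict with "intrinsics" (3x3 intrinsics, pixels), "eye" and "orientation" of the camera in the world. Camera axes: x right, y up, looking along -z (the intrinsics and any distortion apply to the point x, -y, -z); pixel columns grow to the right and rows downward; lengths in m; the calibration is good to about 2 mm. A picture is of the moment at which its call begins: read the wrist's pose just before it. calibration takes no time and is no camera call; for the wrist camera it gives the pose at the moment of the call.
- ticket.job_done(): hands the job in; it is judged then, once.
Trained networks look in the newest picture that a camera, given by its name, has taken for a name from the list of things; names that differ only in an ending like _2 or _b are one class to them, and where a whole thing is asked for, a point or a joint stands for the part that bears it (a point fixed in the world has none). Each returns a list of dicts, best first, with "score" (0 to 1); they miss things now and then, are a little off and sometimes report something else, mostly with a low value. They report only what shows in the picture. A call takes as long as a camera call. They do not tell look-alikes from the thing itself.
- nets.boxes_of(camera, query): "box" ([centre column, centre row, width, height] in pixels, round what is visible of it).
The state is a dict: "clock": time; "q": joint angles; "dq": joint speeds; "joint_torque": joint torques, N m; "eef_pos": TCP position; "ee_rot": TCP orientation; "wrist_force": force on the tool from outside, world axes, zero at the start; "torque": the same for the moment, N m; "finger_gap": finger opening in m; "grasp_force": force on a finger pad.
Only numpy, scipy, OpenCV 4.12 (cv2) and the standard library are available. Lean on these libraries where they do the work, as an engineer would, in place of code of your own. Each camera call takes 0.05 s, during which the arm holds its last target. There are 200 camera calls.

### The job

Get this circuit board ready for soldering: lay it flat on the jig with its heat sink away from the end stop and push it fully home, its edges touching both the far stop and the end stop. Then lay the red retaining bar across the board, centred on the two blue posts, down in both notches, with the board still home. Stand every flux tin upright in the crate, one to a cell, at whatever time suits you; leave the tape, pliers and screwdriver where they are.

Things in the scene. Friction and masses are not known exactly. Their poses are not given: they have to be found in the camera images.
- jig: soldering jig fixed to the table: grey bed x -85..85, y -75..65 mm, 10 mm thick, with brass stops (tops at z = 20 mm) and two blue posts. Origin: at table height, straight under the centre of a board that is fully home; such a board has its origin at jig x = 0, y = 0, z = 10 mm, axes parallel to the jig's, touching the far stop and the end stop
- far_stop (a point): point on the top edge of the far stop's face (jig x = 32, y = 0, z = 20 mm): a brass rail spanning jig y -50..46 mm, 14 mm thick, face towards jig -x; the board's long +x edge must lie against it
- end_stop (a point): top middle of the face of the end stop (jig x = 0, y = 50, z = 20 mm), a brass block spanning jig x -30..30 mm, 12 mm thick, face towards jig -y; the board's short +y edge must touch it
- notch_near (a point): middle of the notch floor on the blue post nearer the robot (jig x = -74, y = 28, z = 25 mm); post 18 (x) x 40 (y) mm; the notch is 28 mm wide, open along x, its 6 mm thick cheeks rise 12 mm above this point; axes as the jig's
- notch_far (a point): the same on the far blue post (jig x = +74, y = 28, z = 25 mm)
- board: circuit board on an aluminium tray, 64 (x) x 100 (y) x 12 mm, about 0.22 kg, green on top; a dark finned heat sink 40 (x) x 28 (y) mm stands on its -y half, centred at x = 0, y = -26 mm, from z = 12 to 34 mm (a good grip). Origin: centre of the underside, z up. Home, its axes point as the jig's: heat sink on the jig's -y side
- bar: retaining bar, red with bright ends, 180 (x) x 20 (y) x 16 mm, 0.16 kg. Origin: centre of the underside, x along the bar. In the jig its underside lies at jig z = 25 mm, 3 mm above the board, beside the heat sink
- crate: low wooden crate fixed to the table, 264 (x) x 56 (y) x 24 mm high, walls, dividers and floor 4 mm, five cells in a row along its x, each 48 x 48 mm inside. Origin: centre of its underside
- cell0 (a point): centre of the floor (4 mm above the table) of crate cell 0; cells are 52 mm apart along the crate's x
- cell1 (a point): centre of the floor (4 mm above the table) of crate cell 1; cells are 52 mm apart along the crate's x
- cell2 (a point): centre of the floor (4 mm above the table) of crate cell 2; cells are 52 mm apart along the crate's x
- cell3 (a point): centre of the floor (4 mm above the table) of crate cell 3; cells are 52 mm apart along the crate's x
- cell4 (a point): centre of the floor (4 mm above the table) of crate cell 4; cells are 52 mm apart along the crate's x
- tin0: yellow flux tin with a brass band, upright cylinder 42 mm across, 50 mm high, about 0.12 kg; origin: centre of its underside, z up. Three to five of the tins are present, the others are absent (None)
- tin1: blue flux tin with a brass band, upright cylinder 42 mm across, 50 mm high, about 0.12 kg; origin: centre of its underside, z up. Three to five of the tins are present, the others are absent (None)
- tin2: green flux tin with a brass band, upright cylinder 42 mm across, 50 mm high, about 0.12 kg; origin: centre of its underside, z up. Three to five of the tins are present, the others are absent (None)
- tin3: orange flux tin with a brass band, upright cylinder 42 mm across, 50 mm high, about 0.12 kg; origin: centre of its underside, z up. Three to five of the tins are present, the others are absent (None)
- tin4: white flux tin with a brass band, upright cylinder 42 mm across, 50 mm high, about 0.12 kg; origin: centre of its underside, z up. Three to five of the tins are present, the others are absent (None)
- tape: bystander: roll of cream tape lying flat, 64 mm across, 19 mm high; origin under its centre
- pliers: bystander: red-handled pliers lying flat, about 170 mm long, 16 mm high; origin under the pivot, x towards the jaws
- screwdriver: bystander: yellow screwdriver lying flat, 170 mm long along its x
Mind the look-alikes: they are no part of the job. Of the things like the board, leave any that is orange; of the rest the smaller one is meant.

How it is judged:
On the way, in this order (a step that is already met when the one before it is completed fails the run):
1. the board lies flat on the jig bed, home against the far stop and the end stop (x of board in the frame of jig between -0.0025 and 0.0025 m and y of board in the frame of jig between -0.0025 and 0.0025 m and z of board in the frame of jig between 0.007 and 0.013 m and angle between the x axis of board and the x axis of jig, either way round below 0.035 rad and linear speed of board below 0.01 m/s), for 0.3 s.
2. the retaining bar lies in both notches over the board, which is still home (all of step 1 and x of bar in the frame of jig between -0.015 and 0.015 m and y of bar in the frame of jig between 0.021 and 0.035 m and z of bar in the frame of jig between 0.022 and 0.028 m and angle between the x axis of bar and the x axis of jig, either way round below 0.09 rad and angle between bar's own z axis and vertical below 0.06 rad and linear speed of bar below 0.01 m/s), for 0.3 s.
At the end, for the whole second after the job is handed in: The board lies flat on the jig bed within 2.5 mm of fully home both ways and within 2 degrees of square; the bar lies level in both notches (within 15 mm of centred lengthwise); every tin that is present stands upright on the floor of a crate cell, one to a cell; all is released and at rest (all of step 2 and (horizontal distance between tin0 and cell0 below 0.012 m or horizontal distance between tin0 and cell1 below 0.012 m or horizontal distance between tin0 and cell2 below 0.012 m or horizontal distance between tin0 and cell3 below 0.012 m or horizontal distance between tin0 and cell4 below 0.012 m) and height (world z) of tin0 between 0 and 0.01 m and angle between each of tin0, tin1, tin2, tin3, tin4's own z axis and vertical below 0.1 rad and linear speed of each of tin0, tin1, tin2, tin3, tin4 below 0.01 m/s and (horizontal distance between tin1 and cell0 below 0.012 m or horizontal distance between tin1 and cell1 below 0.012 m or horizontal distance between tin1 and cell2 below 0.012 m or horizontal distance between tin1 and cell3 below 0.012 m or horizontal distance between tin1 and cell4 below 0.012 m) and height (world z) of tin1 between 0 and 0.01 m and (horizontal distance between tin2 and cell0 below 0.012 m or horizontal distance between tin2 and cell1 below 0.012 m or horizontal distance between tin2 and cell2 below 0.012 m or horizontal distance between tin2 and cell3 below 0.012 m or horizontal distance between tin2 and cell4 below 0.012 m) and height (world z) of tin2 between 0 and 0.01 m and (horizontal distance between tin3 and cell0 below 0.012 m or horizontal distance between tin3 and cell1 below 0.012 m or horizontal distance between tin3 and cell2 below 0.012 m or horizontal distance between tin3 and cell3 below 0.012 m or horizontal distance between tin3 and cell4 below 0.012 m) and height (world z) of tin3 between 0 and 0.01 m and (horizontal distance between tin4 and cell0 below 0.012 m or horizontal distance between tin4 and cell1 below 0.012 m or horizontal distance between tin4 and cell2 below 0.012 m or horizontal distance between tin4 and cell3 below 0.012 m or horizontal distance between tin4 and cell4 below 0.012 m) and height (world z) of tin4 between 0 and 0.01 m); the robot touches nothing.
It fails at once if the tape is moved by more than 3 cm (distance of tape from where it was at the start of the episode above 0.03 m).
It fails at once if the pliers is moved by more than 3 cm (distance of pliers from where it was at the start of the episode above 0.03 m).
It fails at once if the screwdriver is moved by more than 3 cm (distance of screwdriver from where it was at the start of the episode above 0.03 m).
Of tin0, tin1, tin2, tin3, tin4 only 3 to 5 are there at a start; the rules pass over those that are not, and their reading is None.
At some moment in a run one of board, tin0, tin1, tin2, tin3, tin4 may be knocked a few centimetres aside while the robot is not near it.
Once in a run the grip may slacken for a moment while it holds something.
It also fails if it takes over 210 s, if anything falls off the work surface, if the arm or the gripper's body presses on something with over 40 N, if the wrist force passes 120 N, or if a joint passes its speed limit or range.

## Working session

There is one attempt and no reset: what is moved stays moved. The work goes in short steps, Python scripts to look and compute and a tool call to move; the robot and the scene stay as the last step left them, time stands still between calls to the robot, and variables do not carry over. Pictures are saved under pics/ and viewed, at most 16 in all, crops included, and the job is handed in when it is done.

Besides the shell and the picture viewer there is one more tool, called after ">>>" as a command line: name --pt "numbers of a row" for each row, then --argument value for the rest. send_rows: Moves the arm, as the interface text tells. Its arguments: {"type":"object","properties":{"series":{"type":"array"}},"required":["series"]}

```bash
mkdir -p pics; ls; cat > h.py <<'E'
import numpy as np, cv2
from workcell import arm, camera, calibration, ticket, nets
def cloud(name):
    c=calibration(name); im,d=camera(name)
    K=np.array(c["intrinsics"]);R=np.array(c["orientation"]);e=np.array(c["eye"])
    v,u=np.mgrid[0:480,0:640]
    x=(u-K[0,2])/K[0,0]*d; y=(v-K[1,2])/K[1,1]*d
    P=np.stack([x,-y,-d],-1)@R.T+e
    P[d==0]=np.nan
    return im,d,P
def save(im,n): cv2.imwrite('pics/'+n,im[:,:,::-1])
E
python3 - <<'E'
from h import *
s=arm.get_state(); print({k:np.round(s[k],3).tolist() for k in s}, arm.tip_extent)
for n in("top","scene"):
    c=calibration(n);print({k:np.round(c[k],3).tolist() if not isinstance(c[k],str) else c[k] for k in c})
    im,d,P=cloud(n);save(im,n+'0.png');np.save(n+'0.npy',P)
    for q in ["board","bar","jig","crate","tin0","tin1","tin2","tin3","tin4","tape","pliers","screwdriver"]:
        for b in nets.boxes_of(n,q)[:3]:
            u,v=int(b['box'][0]),int(b['box'][1])
            print(n,q,round(b['score'],2),np.round(b['box']).tolist(),np.round(P[min(v,479),min(u,639)],3))
E
```

```text
pics
{'clock': 0.0, 'q': [-1.469, 0.327, -0.194, 1.052, 0.0, 1.437], 'dq': [0.0, -0.0, -0.001, -0.0, 0.0, 0.0], 'joint_torque': [0.0, -44.34, 26.244, 0.015, -0.0, -0.0], 'eef_pos': [0.128, -0.534, 0.247], 'ee_rot': [[0.972, 0.234, -0.0], [0.234, -0.972, 0.002], [0.0, -0.002, -1.0]], 'wrist_force': [-0.175, 0.129, -0.044], 'torque': [0.018, 0.012, -0.033], 'grasp_force': 0.0, 'finger_gap': 0.085} 0.017
{'intrinsics': [[477.713, 0.0, 321.27], [0.0, 477.713, 236.245], [0.0, 0.0, 1.0]], 'eye': [0.466, -0.044, 0.962], 'orientation': [[0.013, 0.996, -0.084], [-1.0, 0.014, 0.004], [0.005, 0.084, 0.996]]}
top board 0.93 [415.0, 130.0, 50.0, 56.0] [ 0.764 -0.232  0.015]
top board 0.88 [326.0, 342.0, 82.0, 70.0] [ 0.338 -0.059  0.017]
top board 0.73 [444.0, 262.0, 56.0, 34.0] [ 0.499 -0.292  0.011]
top bar 0.94 [509.0, 258.0, 16.0, 93.0] [ 0.507 -0.419  0.017]
top jig 0.98 [319.0, 214.0, 82.0, 92.0] [ 0.59 -0.04  0.01]
top crate 0.88 [138.0, 258.0, 41.0, 139.0] [0.499 0.319 0.004]
top crate 0.73 [192.0, 348.0, 88.0, 11.0] [0.321 0.205 0.001]
top crate 0.23 [319.0, 216.0, 80.0, 94.0] [ 0.586 -0
[... 2598 characters left out ...]
8.0, 19.0, 25.0] [0.459 0.188 0.049]
scene tin3 0.79 [224.0, 304.0, 27.0, 31.0] [ 0.648 -0.249  0.053]
scene tin3 0.79 [447.0, 272.0, 24.0, 30.0] [0.689 0.199 0.045]
scene tin4 0.81 [400.0, 198.0, 19.0, 25.0] [0.459 0.188 0.049]
scene tin4 0.79 [224.0, 304.0, 27.0, 31.0] [ 0.648 -0.249  0.053]
scene tin4 0.79 [447.0, 272.0, 24.0, 30.0] [0.689 0.199 0.045]
scene tape 0.72 [165.0, 360.0, 35.0, 35.0] [ 0.702 -0.375 -0.002]
scene tape 0.52 [318.0, 271.0, 88.0, 80.0] [ 0.585 -0.044  0.009]
scene pliers 0.68 [192.0, 203.0, 76.0, 22.0] [ 0.302 -0.279  0.014]
scene screwdriver 0.71 [381.0, 174.0, 64.0, 15.0] [0.336 0.19  0.022]
scene screwdriver 0.62 [324.0, 271.0, 98.0, 88.0] [ 0.589 -0.034  0.011]
```

```bash
python3 - <<'E'
import cv2
im=cv2.imread('pics/top0.png'); c=im[80:430,100:560]
cv2.imwrite('pics/top0c.png',cv2.resize(c,None,fx=1.7,fy=1.7,interpolation=cv2.INTER_CUBIC))
E
```

```text
(no output)
```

View pics/top0c.png

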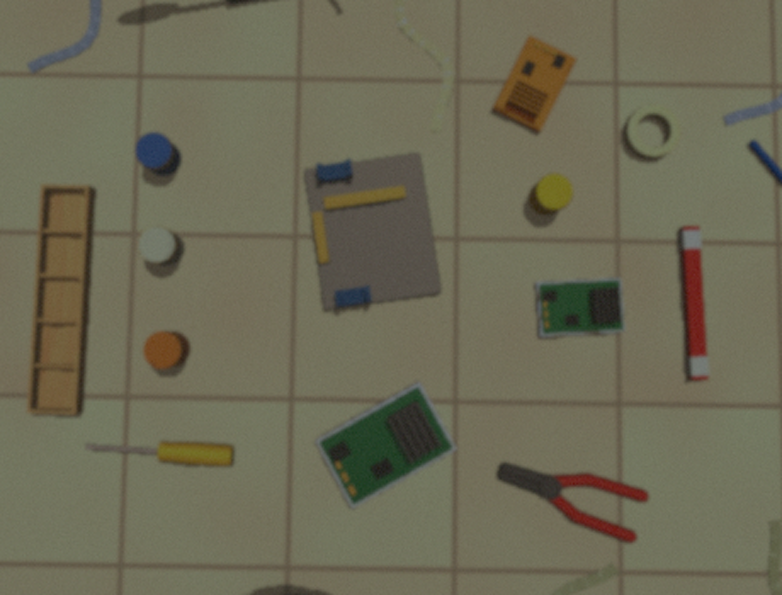

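View pics/scene0.png

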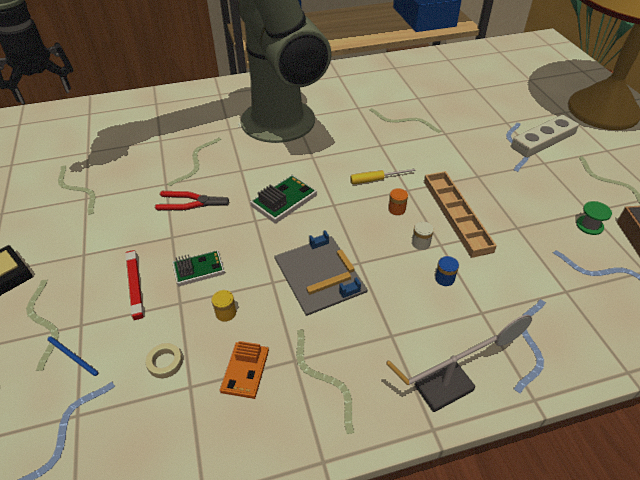

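The views show the small green board at top px (441,261), heat sink on its -y side, and a larger green look-alike at (326,342). The orange look-alike is at (415,130). The tins are blue (192,170), white (193,225), orange (198,286) and yellow (425,193); there is no green tin. The far stop runs at (315,196) and the end stop at (289,219).

```bash
cat >> h.py <<'E'
def plane(name_or_cal,uv,z):
    c=calibration(name_or_cal) if isinstance(name_or_cal,str) else name_or_cal
    K=np.array(c["intrinsics"]);R=np.array(c["orientation"]);e=np.array(c["eye"])
    uv=np.atleast_2d(uv).astype(float)
    r=np.stack([(uv[:,0]-K[0,2])/K[0,0],-(uv[:,1]-K[1,2])/K[1,1],-np.ones(len(uv))],-1)@R.T
    return e+r*((z-e[2])/r[:,2])[:,None]
def rect(mask,cal,z):
    m=cv2.morphologyEx(mask.astype(np.uint8),cv2.MORPH_OPEN,np.ones((2,2)))
    cs,_=cv2.findContours(m,cv2.RETR_EXTERNAL,cv2.CHAIN_APPROX_NONE)
    out=[]
    for k in sorted(cs,key=cv2.contourArea)[::-1][:4]:
        if cv2.contourArea(k)<25: continue
        p=plane(cal,k[:,0,:],z)[:,:2]
        (cx,cy),(w,h),a=cv2.minAreaRect((p*1000).astype(np.float32))
        out.append(tuple(round(float(t),1) for t in(cx,cy,w,h,a)))
    return out
E
python3 - <<'E'
from h import *
im=cv2.imread('pics/top0.png')[:,:,::-1];P=np.load('top0.npy');cal=calibration('top')
hsv=cv2.cvtColor(np.ascontiguousarray(im),cv2.COLOR_RGB2HSV)
def box(u0,v0,u1,v1):
    m=np.zeros((480,640),bool);m[v0:v1,u0:u1]=1;return m
H,S,V=[hsv[...,i].astype(int) for i in range(3)]
for n,p in dict(bed=(340,240),green=(430,255),table=(400,300),bluepost=(297,181),stop=(315,196),tray=(443,277),red=(508,258),white=(507,220),crate=(138,230),yel=(425,193),wt=(193,225)).items(): print(n,hsv[p[1],p[0]])
# height masks
Z=P[...,2]
print('table z',np.nanstd(Z[290:310,380:420]),np.nanmean(Z[290:310,380:420]))
j=box(265,160,375,275)
print('bed',rect(j&(Z>0.005),cal,0.01))
b=box(405,235,475,285)
print('board h',rect(b&(Z>0.006),cal,0.012)); print('board green',rect(b&(H>45)&(H<90)&(S>90),cal,0.012)); print('sink',rect(b&(Z>0.024),cal,0.034))
r=box(490,205,530,315)
print('bar',rect(r&(Z>0.008),cal,0.016)); print('bar red',rect(r&((H<8)|(H>172))&(S>120),cal,0.016))
c=box(110,180,165,330)
print('crate',rect(c&(Z>0.015),cal,0.024),rect(c&(Z>0.002)&(S>90),cal,0.024))
for n,bb in dict(blue=(180,155,215,190),white=(178,208,215,245),orange=(180,270,215,305),yellow=(405,175,445,215)).items():
    m=box(*bb)&(Z>0.042); print(n,rect(m,cal,0.05),np.round(np.nanmean(P[m],0),4))
print('stops',rect(j&(H>15)&(H<30)&(S>90),cal,0.02),'posts',rect(j&(H>95)&(H<125)&(S>90),cal,0.037))
E
```

```text
bed [20 46 84]
green [ 63 116  66]
table [ 23  56 113]
bluepost [106 117  76]
stop [ 22 153 115]
tray [ 25  43 100]
red [  2 199 113]
white [ 80  13 120]
crate [ 18 123 114]
yel [ 29 177 115]
wt [ 43  30 121]
table z 0.0017168272185607838 9.692227764772933e-05
bed [(587.2, -43.2, 173.8, 139.6, 9.3)]
board h [(498.7, -288.3, 63.8, 100.7, 3.8)]
board green [(498.6, -286.2, 52.9, 80.2, 4.7)]
sink [(500.5, -313.7, 39.3, 30.4, 3.6)]
bar [(505.6, -420.8, 178.9, 23.8, 2.3)]
bar red [(506.3, -419.6, 121.4, 21.4, 2.5)]
crate [(500.4, 315.7, 59.1, 263.6, 89.2)] [(500.5, 314.8, 61.2, 263.4, 89.1)]
blue [(668.4, 205.7, 41.5, 40.6, 2.0)] [0.6702 0.2077 0.0501]
white [(561.5, 199.0, 40.5, 42.3, 0.8)] [0.563  0.2005 0.0501]
orange [(443.4, 187.2, 39.6, 41.9, 0.8)] [0.4451 0.1898 0.0501]
yellow [(627.9, -249.3, 40.6, 41.2, 89.8)] [ 0.6292 -0.2473  0.0504]
stops [(623.1, -33.9, 16.5, 96.6, 9.0), (575.9, 17.7, 61.0, 14.6, 9.1)] posts [(506.1, -22.0, 14.4, 36.0, 7.9), (649.8, 1.3, 14.8, 36.1, 9.7)]
```

>>> send_rows --pt "3.47 -1.19 0 0 0" --pt "3.47 -1.19 0 0 0" --pt "3.47 -1.19 0 0 0" --pt "3.47 -1.19 0 0 0" --pt "3.47 -1.19 0 0 0" --pt "3.47 -1.19 0 0 0" --pt "3.47 -1.19 0 0 0" --pt "3.47 -1.19 0 0 0" --pt "3.47 -1.19 0 0 0" --pt "3.47 -1.19 0 0 0" --pt "3.47 -1.19 0 0 0" --pt "3.47 -1.19 0 0 0" --pt "0 0 0 0.083 0" --pt "0 0 0 0.083 0" --pt "0 0 0 0 0" --pt "0 0 0 0 0"

```text
clock: 2.9
eef_pos: [0.4999, -0.2987, 0.2482]
ee_rot: [[0.997, 0.071, -0.0], [0.071, -0.997, 0.0], [-0.0, -0.0, -1.0]]
wrist_force: [-0.3, -0.1, 0.4]
finger_gap: 0.0857
grasp_force: 0.0
```

```bash
cat >> h.py <<'E'
def plan(x,y,yaw=None,z=None,s=None):
    "deltas in tool axes (cm) to go to world x,y,z (mm), tool-x yaw in deg, and spin afterwards"
    s=s or arm.get_state(); p=np.array(s['eef_pos'])*1000; R=np.array(s['ee_rot'])
    a=np.arctan2(R[1,0],R[0,0])
    d=np.array([x-p[0],y-p[1]])/10
    print('at',p.round(1),'yaw',round(np.degrees(a),2),'gap',round(s['finger_gap']*1000,1),'gf',round(s['grasp_force'],1),'F',np.round(s['wrist_force'],1),'t',round(s['clock'],2))
    print('tool dx %.2f dy %.2f dz %s spin %s'%(d[0]*np.cos(a)+d[1]*np.sin(a),d[0]*np.sin(a)-d[1]*np.cos(a),None if z is None else round((p[2]-z)/10,2),None if yaw is None else round(a-np.radians(yaw),3)))
E
python3 - <<'E'
from h import *
plan(499,-288,4,250); print(arm.tip_extent)
c=calibration('wrist');print({k:np.round(c[k],3).tolist() for k in c if k!='name'})
im,d,P=cloud('wrist');save(im,'w1.png');np.save('w1.npy',P)
E
```

```text
at [ 499.9 -298.7  248.2] yaw 4.09 gap 85.7 gf 0.0 F [-0.3 -0.1  0.4] t 2.9
tool dx -0.02 dy -1.07 dz -0.18 spin 0.002
0.017
{'intrinsics': [[429.686, 0.0, 318.343], [0.0, 429.686, 239.58], [0.0, 0.0, 1.0]], 'eye': [0.565, -0.293, 0.375], 'orientation': [[0.071, 0.963, 0.259], [-0.997, 0.069, 0.017], [-0.001, -0.259, 0.966]]}
```

View pics/w1.png

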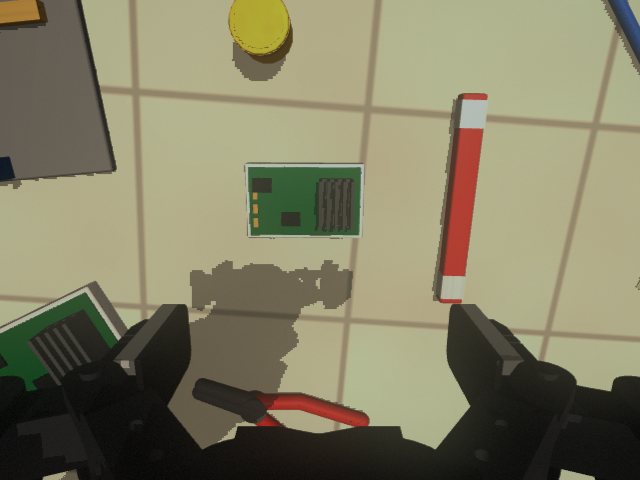

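The wrist view shows the board at (305,200) with its sink at (336,204), the bar at (462,198) and the yellow tin at (260,22).

```bash
python3 - <<'E'
from h import *
im=cv2.imread('pics/w1.png')[:,:,::-1];P=np.load('w1.npy');cal=calibration('wrist');Z=P[...,2]
def box(u0,v0,u1,v1):
    m=np.zeros((480,640),bool);m[v0:v1,u0:u1]=1;return m
t=box(380,110,430,300);print('table',np.nanmedian(Z[t]),np.nanstd(Z[t]))
b=box(225,140,385,255);print('board',rect(b&(Z>0.006),cal,0.012),np.nanmedian(Z[165:235,270:310]))
print('sink',rect(b&(Z>0.022),cal,0.034),np.nanpercentile(Z[b],98))
r=box(420,80,500,310);print('bar',rect(r&(Z>0.008),cal,0.016),np.nanmedian(Z[150:250,463:470]))
# top-only colour: board white/green by table difference
hsv=cv2.cvtColor(np.ascontiguousarray(im),cv2.COLOR_RGB2HSV);H,S,V=[hsv[...,i].astype(int) for i in range(3)]
print('green',rect(b&(H>45)&(H<90)&(S>90),cal,0.012),'red',rect(r&((H<8)|(H>172))&(S>120)&(V>150),cal,0.016))
E
```

```text
table 0.0007646279037631376 0.0007608713829415162
board [(500.3, -286.8, 63.9, 100.2, 4.1)] 0.013961792278351953
sink [(503.2, -325.0, 40.8, 3.4, 3.8), (502.8, -318.8, 40.8, 3.2, 4.1), (502.3, -312.2, 40.8, 2.4, 4.7), (501.4, -299.8, 40.8, 1.6, 4.1)] 0.03485712829973197
bar [(503.8, -419.7, 186.7, 36.4, 7.2)] 0.01670030358018343
green [(499.6, -286.4, 57.1, 93.4, 4.1)] red [(506.9, -420.2, 126.0, 18.4, 2.4), (594.3, -416.6, 3.8, 17.7, 4.1), (420.0, -424.3, 2.9, 17.2, 4.1)]
```

>>> send_rows --pt "0.13 1.41 0 0 0" --pt "0 0 3.8 0 0" --pt "0 0 3.8 0 0" --pt "0 0 3.8 0 0" --pt "0 0 3.8 0 0" --pt "0 0 3.8 0 0" --pt "0 0 1.1 0 0" --pt "0 0 1.1 0 0" --pt "0 0 0 0 0" --pt "0 0 0 0 0" --pt "0 0 0 0 1" --pt "0 0 0 0 1" --pt "0 0 0 0 1" --pt "0 0 0 0 1" --pt "0 0 0 0 1" --pt "0 0 0 0 1" --pt "0 0 0 0 1"

```text
clock: 4.65
eef_pos: [0.5028, -0.3128, 0.0371]
ee_rot: [[0.998, 0.07, 0.001], [0.07, -0.998, -0.001], [0.001, 0.001, -1.0]]
wrist_force: [-0.5, 0.4, 6.7]
finger_gap: 0.0267
grasp_force: 60.5
```

```bash
python3 - <<'E'
from h import *
plan(502,-312.7,4.1,36); print(arm.tip_extent,arm.get_state()['torque'])
E
```

```text
at [ 502.8 -312.8   37.1] yaw 4.01 gap 26.7 gf 60.5 F [-0.5  0.4  6.7] t 4.65
tool dx -0.08 dy -0.02 dz 0.11 spin -0.002
0.017 [ 0.20930818  0.10672425 -0.05573317]
```

>>> send_rows --pt "0 0 -0.6 0 1" --pt "0 0 -2 0 1" --pt "0 0 -3.7 0 1" --pt "0 0 -3.7 0 1" --pt "0 0 -3.7 0 1" --pt "0 0 -3.7 0 1" --pt "0 0 -3.7 0 1" --pt "2.24 -2.68 0 0 1" --pt "2.24 -2.68 0 0 1" --pt "2.24 -2.68 0 0 1" --pt "2.24 -2.68 0 0 1" --pt "0 0 0 -0.046 1" --pt "0 0 0 -0.046 1" --pt "0 0 0 0 1" --pt "0 0 0 0 1" --pt "0 0 0 0 1"

```text
clock: 6.25
eef_pos: [0.5839, -0.1997, 0.2471]
ee_rot: [[0.987, 0.16, -0.001], [0.16, -0.987, 0.0], [-0.0, -0.0, -1.0]]
wrist_force: [0.0, -0.2, -2.8]
finger_gap: 0.0262
grasp_force: 59.7
```

```bash
python3 - <<'E'
from h import *
plan(585,-200,9.2,250)
im,d,P=cloud('wrist');save(im,'w2.png');np.save('w2.npy',P)
E
```

```text
at [ 583.9 -199.7  247.1] yaw 9.21 gap 26.2 gf 59.7 F [ 0.  -0.2 -2.8] t 6.25
tool dx 0.10 dy 0.05 dz -0.29 spin 0.0
```

View pics/w2.png

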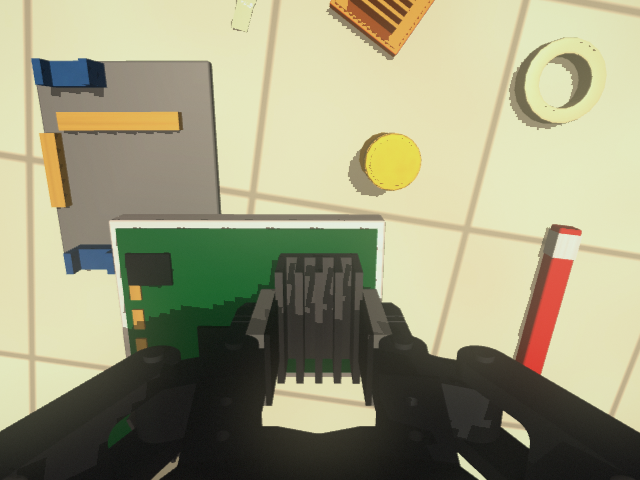

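Board held level; the jig shows far stop at (118,121), end stop at (53,170), posts at (68,73) and (90,260), and yellow tin at (392,162).

```bash
python3 - <<'E'
from h import *
im=cv2.imread('pics/w2.png')[:,:,::-1];P=np.load('w2.npy');cal=calibration('wrist');Z=P[...,2]
hsv=cv2.cvtColor(np.ascontiguousarray(im),cv2.COLOR_RGB2HSV);H,S,V=[hsv[...,i].astype(int) for i in range(3)]
def box(u0,v0,u1,v1):
    m=np.zeros((480,640),bool);m[v0:v1,u0:u1]=1;return m
j=box(25,45,225,215)
print(hsv[121,118],hsv[170,53],np.nanmedian(Z[118:124,80:150]),np.nanmedian(Z[140:200,120:180]))
st=j&(H>12)&(H<32)&(S>110)&(V>150)
print('stops',rect(st,cal,0.02)); print('stops by z',rect(j&(Z>0.017)&(H<40),cal,0.02))
print('posts',rect(box(20,45,120,120)&(H>95)&(H<125)&(S>90),cal,0.037))
b=(Z>0.20)&(Z<0.226)&box(100,205,400,330); print('held top z',np.nanmedian(Z[b]))
# +x edge line: topmost white/ green pixels at z .222
w=(Z>0.215)&(Z<0.23)&(V>140)&(S<60)
pts=[]
for u in range(130,375,5):
    r=np.where(w[205:250,u])[0]
    if len(r): pts.append((u,205+r[0]))
p=plane(cal,pts,0.222);k=np.polyfit(p[:,1],p[:,0],1);print('edge yaw',-np.degrees(np.arctan(k[0])),'x at y=-200',np.polyval(k,-.2))
pts=[]
for v in range(235,330,4):
    r=np.where(w[v,100:160])[0]
    if len(r): pts.append((100+r[0],v))
p=plane(cal,pts,0.222);k=np.polyfit(p[:,0],p[:,1],1);print('+y edge yaw',np.degrees(np.arctan(k[0])),'y at x=.6',np.polyval(k,.6))
m=box(350,120,435,200)&(Z>.045);print('yellow',rect(m,cal,.05))
E
```

```text
[ 19 161 229] [ 19 161 226] 0.02106537194420216 0.011024512923856505
stops [(624.5, -31.2, 13.8, 96.6, 9.2), (576.8, 19.9, 59.3, 12.0, 9.4)]
stops by z [(625.0, -31.8, 13.0, 97.5, 9.2), (577.1, 18.5, 59.3, 14.7, 9.4)]
posts [(654.5, -1.7, 18.6, 51.8, 9.2)]
held top z 0.22369542470129902
edge yaw 9.232084007337994 x at y=-200 0.6163989362638124
+y edge yaw 8.934206328957913 y at x=.6 -0.11961171599500484
yellow [(629.9, -247.6, 42.3, 42.0, 55.9)]
```

>>> send_rows --pt "0.58 -3.27 0 0 1" --pt "0.58 -3.27 0 0 1" --pt "0.58 -3.27 0 0 1" --pt "0.58 -3.27 0 0 1" --pt "0 0 4 0 1" --pt "0 0 4 0 1" --pt "0 0 4 0 1" --pt "0 0 4 0 1" --pt "0 0 2 0 1" --pt "0 0 1.1 0 1" --pt "0 0 0.4 0 1" --pt "0 0 0 0 1" --pt "0 0 0 0 1" --pt "0 0 0 0 1"

```text
clock: 7.7
eef_pos: [0.5872, -0.0669, 0.0537]
ee_rot: [[0.987, 0.161, 0.003], [0.161, -0.987, -0.001], [0.002, 0.001, -1.0]]
wrist_force: [-0.2, -0.5, -2.3]
finger_gap: 0.0261
grasp_force: 65.2
```

```bash
python3 - <<'E'
from h import *
plan(585.8,-66.8,9.2,47)
E
```

```text
at [587.2 -66.9  53.7] yaw 9.27 gap 26.1 gf 65.2 F [-0.2 -0.5 -2.3] t 7.7
tool dx -0.13 dy -0.03 dz 0.67 spin 0.001
```

>>> send_rows --pt "0 0 0.3 0 1" --pt "0 0 0.2 0 1" --pt "0 0 0.15 0 1" --pt "0 0 0 0 1" --pt "0 0 0 0 1"

```text
clock: 8.2
eef_pos: [0.5862, -0.0667, 0.0471]
ee_rot: [[0.987, 0.161, 0.001], [0.161, -0.987, -0.0], [0.001, 0.0, -1.0]]
wrist_force: [-3.0, 0.2, 7.4]
finger_gap: 0.0261
grasp_force: 66.4
```

>>> send_rows --pt "0.1 0 0 0 1" --pt "0.1 0 0 0 1" --pt "0.1 0 0 0 1" --pt "0.1 0 0 0 1" --pt "0 0 0 0 1" --pt "0 0 0 0 1"

```text
clock: 8.8
eef_pos: [0.5864, -0.0666, 0.0471]
ee_rot: [[0.987, 0.16, -0.006], [0.16, -0.987, -0.002], [-0.007, 0.001, -1.0]]
wrist_force: [-13.6, -2.2, 17.3]
finger_gap: 0.0261
grasp_force: 67.7
```

>>> send_rows --pt "0 -0.1 0 0 1" --pt "0 -0.1 0 0 1" --pt "0 -0.1 0 0 1" --pt "0 -0.1 0 0 1" --pt "0 -0.1 0 0 1" --pt "0 0 0 0 1" --pt "0 0 0 0 1"

```text
clock: 9.5
eef_pos: [0.5898, -0.0628, 0.0471]
ee_rot: [[0.987, 0.16, 0.001], [0.16, -0.987, -0.004], [0.001, 0.004, -1.0]]
wrist_force: [-2.7, -4.6, 6.4]
finger_gap: 0.0262
grasp_force: 66.3
```

```bash
python3 - <<'E'
from h import *
plan(590,-61.1,9.2,47)
E
```

```text
at [589.8 -62.8  47.1] yaw 9.22 gap 26.2 gf 66.3 F [-2.7 -4.6  6.4] t 9.5
tool dx 0.05 dy -0.16 dz 0.01 spin 0.0
```

>>> send_rows --pt "0 0 -0.03 0 1" --pt "0 -0.1 0 0 1" --pt "0 -0.1 0 0 1" --pt "0 -0.1 0 0 1" --pt "0 0 0 0 1" --pt "0 0 0 0 1"

```text
clock: 10.1
eef_pos: [0.5902, -0.0616, 0.0473]
ee_rot: [[0.987, 0.16, 0.003], [0.16, -0.987, -0.008], [0.001, 0.008, -1.0]]
wrist_force: [-0.3, -12.4, 5.1]
finger_gap: 0.0259
grasp_force: 66.1
```

>>> send_rows --pt "0.1 0 0 0 1" --pt "0.1 0 0 0 1" --pt "0.1 0 0 0 1" --pt "0 0 0 0 1" --pt "0 0 0 0 1"

```text
clock: 10.6
eef_pos: [0.5904, -0.0616, 0.0471]
ee_rot: [[0.987, 0.16, -0.003], [0.16, -0.987, -0.009], [-0.004, 0.008, -1.0]]
wrist_force: [-7.5, -14.3, 11.2]
finger_gap: 0.0265
grasp_force: 66.8
```

>>> send_rows --pt "0 -0.1 0 0 1" --pt "0 -0.1 0 0 1" --pt "0 0 0 0 1" --pt "0 0 0 0 1"

```text
clock: 11.0
eef_pos: [0.5904, -0.0614, 0.0473]
ee_rot: [[0.987, 0.159, -0.002], [0.159, -0.987, -0.013], [-0.004, 0.012, -1.0]]
wrist_force: [-7.6, -18.4, 9.6]
finger_gap: 0.0264
grasp_force: 66.7
```

```bash
python3 - <<'E'
from h import *
plan(590,-61.1,9.2,47)
E
```

```text
at [590.4 -61.4  47.3] yaw 9.13 gap 26.4 gf 66.7 F [ -7.6 -18.4   9.6] t 11.0
tool dx -0.04 dy -0.04 dz 0.03 spin -0.001
```

>>> send_rows --pt "-0.05 0.15 0 0 1" --pt "0 0 0 0 1" --pt "0 0 0 0 0" --pt "0 0 0 0 0" --pt "0 0 0 0 0" --pt "0 0 0 0 0" --pt "0 0 -1 0 0" --pt "0 0 -4 0 0" --pt "0 0 -4 0 0" --pt "0 0 -4 0 0" --pt "0 0 -4 0 0" --pt "0 0 -3 0 0" --pt "0 0 0 0 0" --pt "0 0 0 0 0"

```text
clock: 12.4
eef_pos: [0.5915, -0.057, 0.2472]
ee_rot: [[0.987, 0.161, 0.002], [0.161, -0.987, -0.0], [0.002, 0.001, -1.0]]
wrist_force: [-0.3, 0.6, 0.5]
finger_gap: 0.0857
grasp_force: 0.0
```

```bash
cat > jig.py <<'E'
from h import *
def look(fn):
    cal=calibration('wrist');im,d,P=cloud('wrist');save(im,fn);Z=P[...,2]
    hsv=cv2.cvtColor(np.ascontiguousarray(im),cv2.COLOR_RGB2HSV);H,S,V=[hsv[...,i].astype(int) for i in range(3)]
    J=np.linalg.norm(P[...,:2]-np.array([.5858,-.0354]),axis=-1)<0.12
    print('stops',rect(J&(H>12)&(H<32)&(S>110)&(V>120),cal,.02))
    print('green',rect(J&(H>45)&(H<90)&(S>90),cal,.022))
    print('brd z',rect(J&(Z>.0175)&(S<60)&(V>120),cal,.022))
    return cal,im,P,H,S,V
E
python3 - <<'E'
from jig import *
plan(590,-61.1,9.2,47)
look('w3.png')
E
```

```text
at [591.5 -57.  247.2] yaw 9.29 gap 85.7 gf 0.0 F [-0.3  0.6  0.5] t 12.4
tool dx -0.21 dy 0.38 dz 20.02 spin 0.002
stops [(624.8, -31.5, 14.4, 96.1, 9.3), (576.5, 19.6, 59.5, 11.7, 9.5), (571.8, 4.8, 7.0, 3.4, 6.8), (559.8, 2.7, 7.0, 3.4, 9.3)]
green [(585.2, -36.0, 57.5, 93.8, 9.3)]
brd z [(584.8, -31.7, 63.3, 90.5, 9.3), (579.7, -79.3, 36.1, 17.0, 9.3), (612.1, -78.7, 24.8, 7.3, 10.5), (553.5, -31.5, 1.8, 16.2, 9.3)]
```

View pics/w3.png

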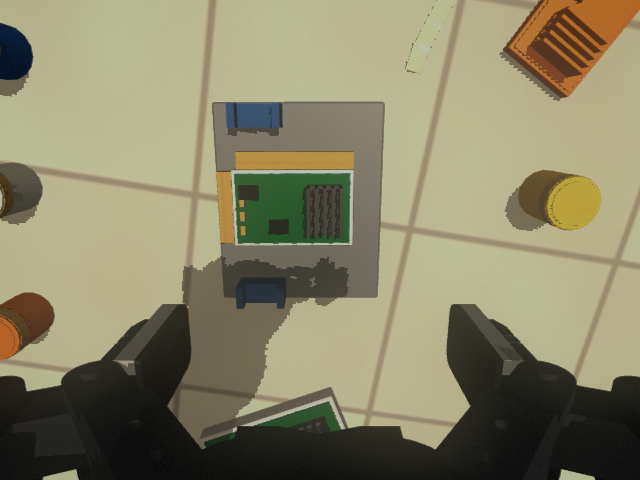

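Board seated: its top edge lies along the far stop (row 170) and its left edge on the end stop (col 232), which measures under 1 mm from home. Next is the bar.

>>> send_rows --pt "-1.578 3.832 0 0 0" --pt "-1.578 3.832 0 0 0" --pt "-1.578 3.832 0 0 0" --pt "-1.578 3.832 0 0 0" --pt "-1.578 3.832 0 0 0" --pt "-1.578 3.832 0 0 0" --pt "-1.578 3.832 0 0 0" --pt "-1.578 3.832 0 0 0" --pt "-1.578 3.832 0 0 0" --pt "0 0 0 0.06 0" --pt "0 0 0 0.06 0" --pt "0 0 0 0 0" --pt "0 0 0 0 0"

```text
clock: 13.75
eef_pos: [0.506, -0.4198, 0.2446]
ee_rot: [[0.999, 0.043, -0.002], [0.043, -0.999, 0.002], [-0.002, -0.002, -1.0]]
wrist_force: [-0.3, -0.0, 0.0]
finger_gap: 0.085
grasp_force: 0.0
```

```bash
python3 - <<'E'
from h import *
cal=calibration('wrist');im,d,P=cloud('wrist');save(im,'w4.png')
hsv=cv2.cvtColor(np.ascontiguousarray(im),cv2.COLOR_RGB2HSV);H,S,V=[hsv[...,i].astype(int) for i in range(3)]
N=np.linalg.norm(P[...,:2]-np.array([.507,-.42]),axis=-1)<0.1
print(rect(N&(P[...,2]>.012),cal,.016),rect(N&((H<8)|(H>172))&(S>120)&(V>150),cal,.016))
plan(507,-420.3,2.4,25)
E
```

```text
[(320.6, -426.3, 189.6, 643.9, 2.7), (507.4, -420.1, 178.8, 20.3, 2.5)] [(507.9, -419.8, 123.4, 17.2, 2.2), (594.5, -416.2, 3.0, 16.5, 2.5)]
at [ 506.3 -419.8  245.1] yaw 2.48 gap 85.4 gf 0.0 F [ 0.2 -0.5 -0.1] t 13.8
tool dx 0.07 dy 0.05 dz 22.01 spin 0.001
```

>>> send_rows --pt "0.1 0.03 0 0 0" --pt "0 0 4 0 0" --pt "0 0 4 0 0" --pt "0 0 4 0 0" --pt "0 0 4 0 0" --pt "0 0 4 0 0" --pt "0 0 1 0 0" --pt "0 0 1 0 0" --pt "0 0 0 0 0" --pt "0 0 0 0 0" --pt "0 0 0 0 1" --pt "0 0 0 0 1" --pt "0 0 0 0 1" --pt "0 0 0 0 1" --pt "0 0 0 0 1" --pt "0 0 0 0 1" --pt "0 0 0 0 1" --pt "0 0 0 0 1"

```text
clock: 15.6
eef_pos: [0.5076, -0.4209, 0.0267]
ee_rot: [[0.999, 0.042, 0.0], [0.042, -0.999, -0.0], [0.0, 0.0, -1.0]]
wrist_force: [-1.4, 0.8, 5.4]
finger_gap: 0.018
grasp_force: 59.4
```

```bash
python3 - <<'E'
from h import *
plan(507,-420.3,2.4,25)
E
```

```text
at [ 507.6 -420.9   26.7] yaw 2.4 gap 18.0 gf 59.4 F [-1.4  0.8  5.4] t 15.6
tool dx -0.06 dy -0.06 dz 0.17 spin -0.0
```

>>> send_rows --pt "0 0 -0.5 0 1" --pt "0 0 -1.8 0 1" --pt "0 0 -3.5 0 1" --pt "0 0 -3.5 0 1" --pt "0 0 -3 0 1" --pt "0.826 -3.722 0 0 1" --pt "0.826 -3.722 0 0 1" --pt "0.826 -3.722 0 0 1" --pt "0.826 -3.722 0 0 1" --pt "0.826 -3.722 0 0 1" --pt "0.826 -3.722 0 0 1" --pt "0.826 -3.722 0 0 1" --pt "0.826 -3.722 0 0 1" --pt "0.826 -3.722 0 0 1" --pt "0.826 -3.722 0 0 1" --pt "0.826 -3.722 0 0 1" --pt "0 0 0 -0.06 1" --pt "0 0 0 -0.06 1" --pt "0 0 0 0 1" --pt "0 0 0 0 1"

```text
clock: 17.6
eef_pos: [0.5809, -0.0079, 0.1488]
ee_rot: [[0.987, 0.16, -0.001], [0.16, -0.987, 0.0], [-0.001, -0.0, -1.0]]
wrist_force: [0.1, -0.5, -1.7]
finger_gap: 0.0177
grasp_force: 59.1
```

```bash
python3 - <<'E'
from jig import *
plan(581.3,-8.0,9.25,51.7)
look('w5.png')
E
```

```text
at [580.9  -7.9 148.8] yaw 9.19 gap 17.7 gf 59.1 F [ 0.1 -0.5 -1.7] t 17.6
tool dx 0.04 dy 0.02 dz 9.71 spin -0.001
stops [(627.9, -49.3, 14.0, 60.5, 9.2), (576.8, 19.5, 60.1, 12.2, 9.5)]
green [(588.4, -54.3, 57.8, 57.3, 9.2)]
brd z [(661.5, 5.6, 40.3, 38.5, 9.2), (589.1, -55.5, 63.8, 60.6, 9.6), (596.5, 15.5, 24.2, 1.8, 8.1)]
```

View pics/w5.png

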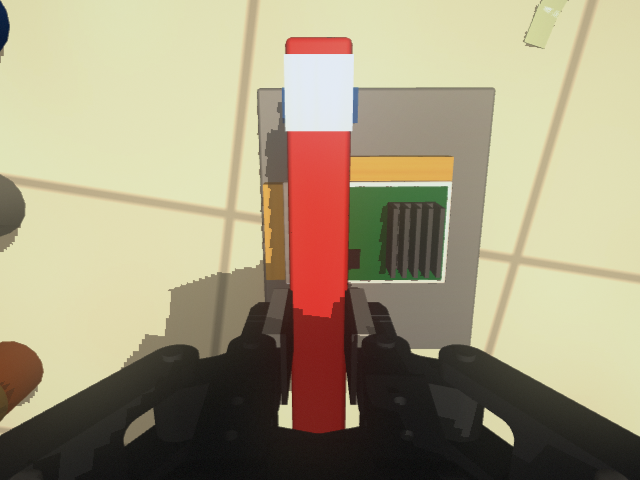

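Bar held straight (col 318) with the far post behind its end at (318,105); the board is still home to 0.5 mm. Lowering.

>>> send_rows --pt "0.04 0.02 0 0 1" --pt "0 0 3 0 1" --pt "0 0 3 0 1" --pt "0 0 2 0 1" --pt "0 0 0.8 0 1" --pt "0 0 0.5 0 1" --pt "0 0 0 0 1" --pt "0 0 0 0 1"

```text
clock: 18.45
eef_pos: [0.5825, -0.0082, 0.0571]
ee_rot: [[0.987, 0.161, 0.002], [0.161, -0.987, -0.0], [0.002, 0.001, -1.0]]
wrist_force: [-0.6, -0.1, -2.0]
finger_gap: 0.018
grasp_force: 59.1
```

>>> send_rows --pt "0 0 0.15 0 1" --pt "0 0 0.15 0 1" --pt "0 0 0 0 1" --pt "0 0 0 0 1"

```text
clock: 18.85
eef_pos: [0.5816, -0.008, 0.0532]
ee_rot: [[0.987, 0.161, 0.0], [0.161, -0.987, 0.0], [0.0, 0.0, -1.0]]
wrist_force: [-0.1, 0.7, -1.6]
finger_gap: 0.0175
grasp_force: 59.1
```

```bash
python3 - <<'E'
from h import *
plan(581.3,-8.0,9.25,51.7)
E
```

```text
at [581.6  -8.   53.2] yaw 9.27 gap 17.5 gf 59.1 F [-0.1  0.7 -1.6] t 18.85
tool dx -0.03 dy -0.00 dz 0.15 spin 0.0
```

>>> send_rows --pt "0 0 0.1 0 1" --pt "0 0 0.07 0 1" --pt "0 0 0 0 1" --pt "0 0 0 0 0.58" --pt "0 0 0 0 0.58" --pt "0 0 0 0 0.58" --pt "0 0 0 0 0.58" --pt "0 0 0 0 0.58"

```text
clock: 19.65
eef_pos: [0.5816, -0.008, 0.0514]
ee_rot: [[0.987, 0.161, 0.0], [0.161, -0.987, -0.0], [0.0, 0.0, -1.0]]
wrist_force: [-0.5, 0.6, 0.1]
finger_gap: 0.036
grasp_force: 0.0
```

>>> send_rows --pt "0 0 -0.5 0 0.58" --pt "0 0 -2 0 0.58" --pt "0 0 -4 0 0.58" --pt "0 0 -4 0 0" --pt "0 0 -4 0 0" --pt "0 0 -4 0 0" --pt "0 0 -1 0 0" --pt "0 0 0 0 0" --pt "0 0 0 0 0"

```text
clock: 20.55
eef_pos: [0.5809, -0.0079, 0.2453]
ee_rot: [[0.987, 0.161, -0.001], [0.161, -0.987, 0.0], [-0.001, -0.0, -1.0]]
wrist_force: [0.3, -0.4, -0.5]
finger_gap: 0.0856
grasp_force: 0.0
```

```bash
python3 - <<'E'
from jig import *
plan(581.3,-8.0,9.25,51.7)
cal,im,P,H,S,V=look('w6.png')
J=np.linalg.norm(P[...,:2]-np.array([.581,-.008]),axis=-1)<0.12
r=rect(J&(((H<8)|(H>172))&(S>120)&(V>100)|((S<40)&(P[...,2]>.036))),cal,.041);print('bar',r)
m=J&((H<8)|(H>172))&(S>120)&(V>120);print('z',np.nanmedian(P[m][:,2]),np.nanpercentile(P[m][:,2],[10,90]))
for n,p,rr in(('blue',(.670,.2077),.06),('white',(.563,.2005),.06),('orange',(.445,.19),.06)):
    M=(np.linalg.norm(P[...,:2]-np.array(p),axis=-1)<rr)&(P[...,2]>.045);print(n,rect(M,cal,.05))
E
```

```text
at [580.9  -7.9 245.3] yaw 9.27 gap 85.6 gf 0.0 F [ 0.3 -0.4 -0.5] t 20.55
tool dx 0.04 dy 0.02 dz 19.36 spin 0.0
stops [(627.2, -45.6, 14.3, 68.1, 9.3), (576.6, 19.3, 59.8, 12.1, 9.6), (617.1, 13.3, 13.5, 4.8, 8.6)]
green [(587.8, -50.6, 57.8, 64.6, 9.8), (577.8, 7.3, 57.0, 5.0, 8.8)]
brd z [(654.9, 4.1, 22.4, 21.8, 9.3), (588.6, -52.0, 62.7, 68.2, 9.3), (500.3, -22.3, 22.6, 12.3, 9.3), (578.2, 8.5, 63.7, 9.0, 8.8)]
bar [(403.5, -264.2, 79.1, 149.9, 9.4), (589.6, -6.3, 152.7, 20.6, 9.1), (322.9, 200.0, 68.7, 110.4, 12.1), (667.9, 6.6, 3.5, 18.3, 9.3)]
z 0.0417960265542337 [0.04082447 0.04274199]
blue [(670.4, 207.6, 43.5, 42.4, 88.3)]
white [(562.9, 200.9, 41.7, 44.8, 9.3)]
orange [(445.6, 189.8, 41.8, 46.2, 53.0)]
```

View pics/w6.png

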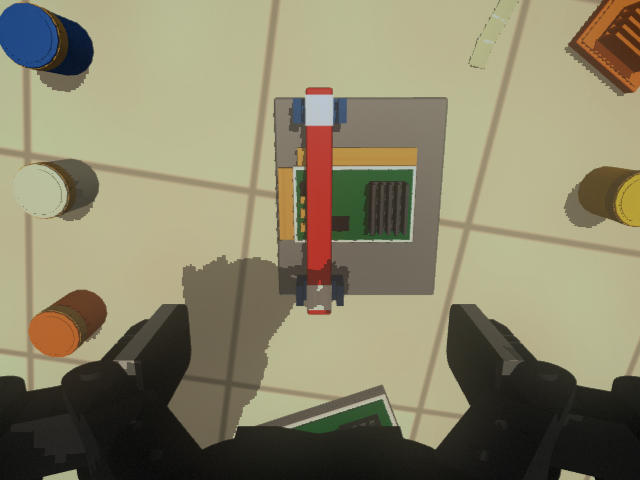

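The bar lies in both notches (far end (320,108), near end (319,295)), its top at 41–42 mm, and the board's right edge (413,200) is still home. Next the tins, the white one first.

>>> send_rows --pt "0.318 -4.18 0 0 0" --pt "0.318 -4.18 0 0 0" --pt "0.318 -4.18 0 0 0" --pt "0.318 -4.18 0 0 0" --pt "0.318 -4.18 0 0 0" --pt "0 0 0 0.089 0" --pt "0 0 0 0.089 0" --pt "0 0 0 0 0" --pt "0 0 0 0 0"

```text
clock: 21.5
eef_pos: [0.571, 0.1375, 0.2446]
ee_rot: [[0.996, 0.086, -0.012], [0.087, -0.995, 0.05], [-0.008, -0.05, -0.999]]
wrist_force: [0.9, -0.8, 0.6]
finger_gap: 0.0853
grasp_force: 0.0
```

```bash
cat > crate.py <<'E'
from h import *
def see(fn):
    cal=calibration('wrist');im,d,P=cloud('wrist');save(im,fn);Z=P[...,2]
    C=(abs(P[...,0]-.5)<.16)&(abs(P[...,1]-.317)<.045)
    print('crate',rect(C&(Z>.014)&(Z<.03),cal,.024))
    M=(Z>.043)&(Z<.06);print('tins',[r for r in rect(M&(P[...,0]>.3),cal,.05)], [r for r in rect(M&(P[...,0]>.3),cal,.054)])
    return cal,im,P
E
python3 - <<'E'
from crate import *
plan(562.9,200.9,-0.9,46)
see('w7.png')
E
```

```text
at [571.  137.5 244.6] yaw 4.97 gap 85.3 gf 0.0 F [ 0.9 -0.8  0.6] t 21.5
tool dx -0.26 dy -6.39 dz 19.86 spin 0.102
crate [(516.6, 317.7, 61.2, 233.7, 89.3)]
tins [(670.1, 208.8, 41.9, 42.6, 3.4), (563.1, 201.5, 41.4, 43.1, 48.5), (445.8, 190.7, 45.5, 41.6, 1.8), (593.4, -70.4, 39.0, 3.6, 9.5)] [(669.7, 207.9, 41.4, 42.1, 3.4), (564.1, 200.7, 40.9, 42.6, 48.5), (448.2, 190.0, 44.9, 41.1, 1.8), (593.9, -67.8, 38.5, 3.6, 9.5)]
```

View pics/w7.png

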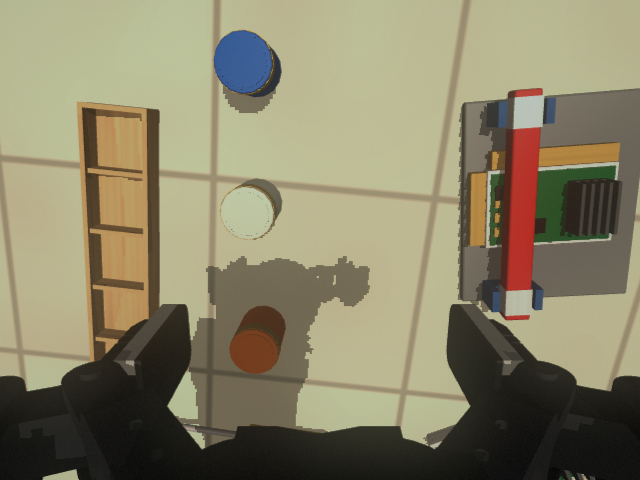

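```bash
python3 - <<'E'
from h import *
s=arm.get_state();print(np.round(s['q'],3),np.round(s['dq'],3),np.round(s['ee_rot'],3),np.round(s['torque'],2));plan(562.9,200.9,-0.9,46)
E
```

```text
[ 0.086  0.4   -0.093  1.085  0.051  3.141] [ 0.014 -0.007  0.008  0.003 -0.002  0.   ] [[ 0.996  0.087 -0.012]
 [ 0.087 -0.995  0.05 ]
 [-0.007 -0.051 -0.999]] [-0.03 -0.02 -0.01]
at [571.1 137.9 245. ] yaw 5.01 gap 85.1 gf 0.0 F [-0.4  0.   1. ] t 21.55
tool dx -0.27 dy -6.35 dz 19.9 spin 0.103
```

Joint 6 has reached its end, which stopped the turn and tilted the tool a little. Unwinding by a half turn, which gives the same grasp.

>>> send_rows --pt "0 0 0 -0.14 0" --pt "0 0 0 -0.14 0" --pt "0 0 0 -0.14 0" --pt "0 0 0 -0.14 0" --pt "0 0 0 -0.14 0" --pt "0 0 0 -0.14 0" --pt "0 0 0 -0.14 0" --pt "0 0 0 -0.14 0" --pt "0 0 0 -0.14 0" --pt "0 0 0 -0.14 0" --pt "0 0 0 -0.14 0" --pt "0 0 0 -0.14 0" --pt "0 0 0 -0.14 0" --pt "0 0 0 -0.14 0" --pt "0 0 0 -0.14 0" --pt "0 0 0 -0.14 0" --pt "0 0 0 -0.14 0" --pt "0 0 0 -0.14 0" --pt "0 0 0 0 0" --pt "0 0 0 0 0"

```text
clock: 23.55
eef_pos: [0.5715, 0.1385, 0.246]
ee_rot: [[-0.859, 0.511, -0.01], [0.51, 0.859, 0.05], [0.034, 0.038, -0.999]]
wrist_force: [-0.3, 0.9, -0.0]
finger_gap: 0.0853
grasp_force: 0.0
```

```bash
python3 - <<'E'
from h import *
s=arm.get_state();print(np.round(s['q'],3),np.round(s['dq'],3),np.round(s['ee_rot'],3));plan(562.9,200.9,179.1,46)
E
```

```text
[ 0.087  0.399 -0.092  1.085  0.05   0.623] [-0.002 -0.001  0.003  0.    -0.001 -0.006] [[-0.859  0.511 -0.01 ]
 [ 0.51   0.859  0.05 ]
 [ 0.034  0.038 -0.999]]
at [571.5 138.5 246. ] yaw 149.32 gap 85.3 gf 0.0 F [-0.3  0.9 -0. ] t 23.55
tool dx 3.93 dy 4.93 dz 20.0 spin -0.52
```

```bash
cat >> h.py <<'E'
def plan(x,y,yaw=None,z=None,s=None):
    "world target (mm, TCP) -> total tool-axis shift in cm from the measured pose; then the spin"
    s=s or arm.get_state(); p=np.array(s['eef_pos'])*1000; R=np.array(s['ee_rot'])
    a=np.arctan2(R[1,0],R[0,0]); z=p[2] if z is None else z
    print('at',p.round(1),'yaw',round(np.degrees(a),2),'tilt',R[:,2].round(3),'gap',round(s['finger_gap']*1000,1),'gf',round(s['grasp_force'],1),'F',np.round(s['wrist_force'],1),'t',round(s['clock'],2),'q6',round(s['q'][5],2))
    w=0 if yaw is None else (np.radians(yaw)-a+np.pi)%(2*np.pi)-np.pi
    c,n=np.cos(-w),np.sin(-w); R2=R@np.array([[c,-n,0],[n,c,0],[0,0,1]])
    d=(np.array([x,y,z])-p)/10
    print('shift now',(R.T@d).round(2),'spin',round(-w,3),'shift after the spin',(R2.T@d).round(2))
E
python3 - <<'E'
from h import *
plan(563,201,179.1,244)
E
```

```text
at [571.5 138.5 246. ] yaw 149.32 tilt [-0.01   0.05  -0.999] gap 85.3 gf 0.0 F [-0.3  0.9 -0. ] t 23.55 q6 0.62
shift now [3.91 4.93 0.51] spin -0.52 shift after the spin [0.95 6.22 0.51]
```

>>> send_rows --pt "0 0 0 -0.13 0" --pt "0 0 0 -0.13 0" --pt "0 0 0 -0.13 0" --pt "0 0 0 -0.13 0" --pt "0.32 2.07 0.17 0 0" --pt "0.32 2.07 0.17 0 0" --pt "0.32 2.07 0.17 0 0" --pt "0 0 0 0 0" --pt "0 0 0 0 0"

```text
clock: 24.45
eef_pos: [0.5629, 0.2006, 0.2443]
ee_rot: [[-1.0, 0.015, -0.009], [0.014, 0.999, 0.049], [0.01, 0.049, -0.999]]
wrist_force: [-0.9, -0.3, -0.0]
finger_gap: 0.0853
grasp_force: 0.0
```

```bash
python3 - <<'E'
from crate import *
plan(563,201,179.1,46)
cal,im,P=see('w8.png')
Z=P[...,2]
C=(abs(P[...,0]-.5)<.16)&(abs(P[...,1]-.317)<.05)
print('tight',rect(C&(Z>.0215)&(Z<.028),cal,.024),np.nanmax(Z[C]))
E
```

```text
at [562.9 200.6 244.3] yaw 179.19 tilt [-0.009  0.049 -0.999] gap 85.3 gf 0.0 F [-0.9 -0.3 -0. ] t 24.45 q6 0.21
shift now [-0.21 -0.93 19.81] spin 0.002 shift after the spin [-0.21 -0.93 19.81]
crate [(521.4, 320.3, 59.5, 227.8, 89.3)]
tins [(445.9, 193.2, 41.6, 42.4, 89.2), (563.2, 204.1, 41.3, 41.9, 88.4), (669.6, 211.5, 42.3, 44.5, 87.4)] [(446.6, 193.2, 41.1, 41.9, 89.2), (562.3, 204.0, 40.8, 41.4, 88.4), (667.5, 211.3, 41.8, 44.0, 87.4)]
tight [(521.4, 321.3, 57.4, 227.8, 89.3), (425.0, 320.6, 10.0, 3.4, 89.8), (425.1, 333.6, 13.0, 3.4, 89.8), (528.5, 309.3, 8.2, 3.2, 88.9)] 0.29415306615213416
```

View pics/w8.png

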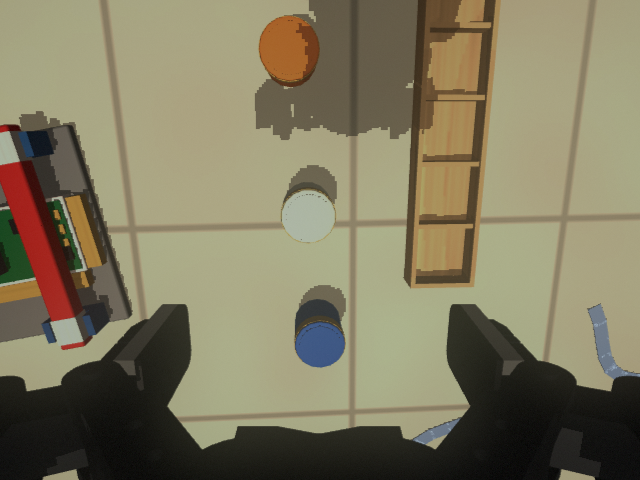

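The view shows the white tin at (308,214) and the crate's right end cell at (443,250). Gripping the white tin.

>>> send_rows --pt "-0.04 -0.17 3.7 0 0" --pt "-0.04 -0.17 3.7 0 0" --pt "-0.04 -0.17 3.7 0 0" --pt "-0.04 -0.17 3.7 0 0" --pt "-0.04 -0.17 3.7 0 0" --pt "0 0 1.3 0 0" --pt "0 0 0 0 0" --pt "0 0 0 0 0" --pt "0 0 0 0 1" --pt "0 0 0 0 1" --pt "0 0 0 0 1" --pt "0 0 0 0 1" --pt "0 0 0 0 1" --pt "0 0 0 0 1"

```text
clock: 25.9
eef_pos: [0.564, 0.2018, 0.0481]
ee_rot: [[-1.0, 0.014, -0.007], [0.014, 0.999, 0.05], [0.007, 0.05, -0.999]]
wrist_force: [-2.7, -0.7, 8.0]
finger_gap: 0.0401
grasp_force: 59.7
```

```bash
python3 - <<'E'
from h import *
plan(563,205,None,250)
E
```

```text
at [564.  201.8  48.1] yaw 179.2 tilt [-0.007  0.05  -0.999] gap 40.1 gf 59.7 F [-2.7 -0.7  8. ] t 25.9 q6 0.21
shift now [  0.26   1.32 -20.15] spin 0 shift after the spin [  0.26   1.32 -20.15]
```

>>> send_rows --pt "0 0 -0.6 0 1" --pt "0.04 0.2 -3.1 0 1" --pt "0.04 0.2 -3.1 0 1" --pt "0.04 0.2 -3.1 0 1" --pt "0.04 0.2 -3.1 0 1" --pt "0.5 2.9 0.14 0 1" --pt "0.5 2.9 0.14 0 1" --pt "0 0 0 0 1" --pt "0 0 0 0 1" --pt "0 0 0 0 1"

```text
clock: 26.9
eef_pos: [0.5535, 0.2607, 0.1765]
ee_rot: [[-1.0, 0.015, -0.01], [0.014, 0.999, 0.049], [0.01, 0.049, -0.999]]
wrist_force: [-0.3, -0.9, -1.9]
finger_gap: 0.0399
grasp_force: 60.8
```

```bash
python3 - <<'E'
from crate import *
plan(554,320,179.2,52)
cal,im,P=see('w9.png');Z=P[...,2]
p=np.array(arm.get_state()['eef_pos'])
M=(np.linalg.norm(P[...,:2]-p[:2],axis=-1)<.04)&(Z>p[2]-.03)&(Z<p[2]+.01)
print(np.nanpercentile(Z[M],[50,90,98]))
C=(abs(P[...,0]-.5)<.16)&(abs(P[...,1]-.317)<.05)
print('tight',rect(C&(Z>.0215)&(Z<.028),cal,.024))
E
```

```text
at [553.5 260.7 176.5] yaw 179.17 tilt [-0.01   0.049 -0.999] gap 39.9 gf 60.8 F [-0.3 -0.9 -1.9] t 26.9 q6 0.31
shift now [-0.09  5.31 12.73] spin -0.0 shift after the spin [-0.1   5.31 12.73]
crate [(519.6, 320.8, 57.7, 207.9, 89.3)]
tins [(445.3, 193.7, 43.3, 42.1, 71.2), (668.5, 224.9, 16.4, 33.8, 80.4)] [(446.0, 194.7, 42.6, 41.4, 71.2), (665.7, 225.4, 16.1, 33.3, 80.4)]
[0.17954226 0.18073521 0.18463819]
tight [(519.8, 341.9, 15.4, 207.9, 89.3), (495.2, 302.2, 18.2, 158.5, 89.2), (579.4, 307.2, 18.1, 3.6, 88.2), (476.7, 326.8, 6.5, 3.6, 89.3)]
```

View pics/w9.png

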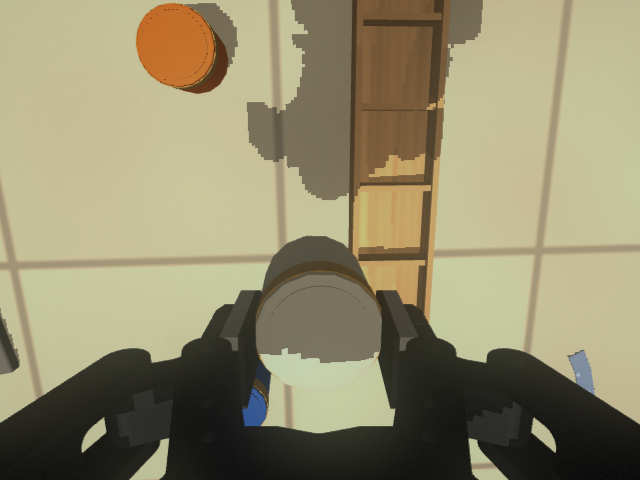

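```bash
cat >> crate.py <<'E'
def divs(P,yc):
    Z=P[...,2];m=(abs(P[...,1]-yc)<.018)&(Z>.0205)&(Z<.03)&(P[...,0]>.36)&(P[...,0]<.65)
    x=np.sort(P[m][:,0]*1000);g=np.split(x,np.where(np.diff(x)>10)[0]+1)
    print('dividers',[(round(float(np.median(k)),1),len(k),round(float(np.ptp(k)),1)) for k in g if len(k)>15])
E
python3 - <<'E'
from crate import *
cal,im,P=see('w10.png');divs(P,.3205)
for n,pts,z in(('held',[(256,318),(382,318)],.179),('outer right',[(447,18),(437,184)],.024),('tin bottom row',[(319,385)],.179)):
    print(n,plane(cal,pts,z).round(4).tolist())
hsv=cv2.cvtColor(np.ascontiguousarray(im),cv2.COLOR_RGB2HSV)
for v in (60,140,220):
    b=im[v,335:470].astype(int).sum(1);e=np.where(abs(np.diff(b))>60)[0]+335;print(v,e.tolist(),plane(cal,[(u+.5,v) for u in e],.024)[:,1].round(4).tolist())
E
```

```text
crate [(520.2, 320.8, 57.7, 208.7, 89.3)]
tins [(445.7, 193.6, 43.5, 41.9, 45.0), (668.2, 224.4, 16.8, 33.2, 86.7)] [(446.4, 194.6, 42.8, 41.2, 45.0), (665.4, 224.9, 16.5, 32.6, 86.7)]
dividers [(424.1, 459, 4.6), (476.0, 364, 4.1), (527.7, 324, 4.3), (579.7, 310, 4.8)]
held [[0.5459, 0.2419, 0.179], [0.5474, 0.2816, 0.179]]
outer right [[0.4259, 0.3485, 0.024], [0.5258, 0.3479, 0.024]]
tin bottom row [[0.5705, 0.2612, 0.179]]
60 [351, 430, 449] [0.2909, 0.3397, 0.3515]
140 [349, 354, 440, 441] [0.2898, 0.293, 0.3486, 0.3493]
220 [348, 349, 352, 353, 420, 421, 429, 430] [0.2893, 0.2899, 0.292, 0.2926, 0.338, 0.3386, 0.3441, 0.3448]
```

Held tin centre is at (319,320); crate dividers show at rows 18, 106, 184 and 256. The held tin reveals a camera bias of about +1 mm in y, which I allow for. I also allow for the tool's 0.05 rad lean. Lowering into the cell at x = 554.

>>> send_rows --pt "-0.04 2.8 0.14 0 1" --pt "-0.04 2.8 0.14 0 1" --pt "-0.04 -0.19 3.8 0 1" --pt "-0.04 -0.19 3.8 0 1" --pt "-0.03 -0.18 3.7 0 1" --pt "0 0 0 0 1" --pt "0 0 0 0 1"

```text
clock: 27.7
eef_pos: [0.5552, 0.3167, 0.0635]
ee_rot: [[-1.0, 0.015, -0.01], [0.015, 0.999, 0.049], [0.011, 0.049, -0.999]]
wrist_force: [0.4, -0.6, -0.4]
finger_gap: 0.04
grasp_force: 62.0
```

```bash
python3 - <<'E'
from h import *
plan(555.1,316.7,None,53)
E
```

```text
at [555.2 316.7  63.5] yaw 179.15 tilt [-0.01   0.049 -0.999] gap 40.0 gf 62.0 F [ 0.4 -0.6 -0.4] t 27.7 q6 0.4
shift now [-0.   -0.05  1.05] spin 0 shift after the spin [-0.   -0.05  1.05]
```

>>> send_rows --pt "0 -0.03 0.6 0 1" --pt "0 -0.02 0.45 0 1" --pt "0 0 0 0 1" --pt "0 0 0 0 0" --pt "0 0 0 0 0" --pt "0 0 0 0 0" --pt "0 0 0 0 0"

```text
clock: 28.4
eef_pos: [0.5553, 0.3176, 0.0533]
ee_rot: [[-1.0, 0.014, -0.009], [0.014, 0.999, 0.05], [0.009, 0.05, -0.999]]
wrist_force: [-0.3, 0.6, -0.5]
finger_gap: 0.0854
grasp_force: 0.0
```

>>> send_rows --pt "0 0.03 -0.6 0 0" --pt "0.03 0.12 -2.5 0 0" --pt "0.04 0.23 -4.6 0 0" --pt "-2.92 -2.65 -0.16 0 0" --pt "-2.92 -2.65 -0.16 0 0" --pt "-2.92 -2.65 -0.16 0 0" --pt "-2.92 -2.65 -0.16 0 0" --pt "0 0 0 0 0" --pt "0 0 0 0 0"

```text
clock: 29.3
eef_pos: [0.6708, 0.2088, 0.1301]
ee_rot: [[-1.0, 0.016, -0.009], [0.016, 0.999, 0.05], [0.01, 0.05, -0.999]]
wrist_force: [-1.0, 0.3, -0.1]
finger_gap: 0.0853
grasp_force: 0.0
```

```bash
python3 - <<'E'
from crate import *
plan(670,209,None,47)
cal,im,P=see('w11.png');Z=P[...,2]
M=(Z>.042)&(Z<.062);
for n,p in(('blue',(.67,.21)),('white',(.554,.32)),('orange',(.445,.192))):
    k=M&(np.linalg.norm(P[...,:2]-np.array(p),axis=-1)<.06);print(n,rect(k,cal,.05 if n!='white' else .054),np.nanmedian(Z[k]))
E
```

```text
at [670.8 208.8 130.1] yaw 179.09 tilt [-0.009  0.05  -0.999] gap 85.3 gf 0.0 F [-1.   0.3 -0.1] t 29.3 q6 0.19
shift now [-0.   -0.39  8.3 ] spin 0 shift after the spin [-0.   -0.39  8.3 ]
crate [(590.1, 318.7, 60.4, 88.8, 89.3)]
tins [(670.4, 210.9, 42.0, 43.2, 88.5), (564.6, 318.6, 47.6, 24.5, 89.8)] [(669.2, 210.7, 41.2, 42.4, 88.5), (565.4, 316.4, 46.6, 24.1, 89.8)]
blue [(670.4, 210.9, 42.0, 43.2, 88.5)] 0.05126037468691469
white [(565.4, 316.4, 46.6, 24.1, 89.8)] 0.05513311754856584
orange [] nan
  return np.nanmean(a, axis, out=out, keepdims=keepdims)
```

>>> send_rows --pt "0 -0.13 3.5 0 0" --pt "0 -0.13 3.5 0 0" --pt "0 -0.05 1.3 0 0" --pt "0 0 0 0 0" --pt "0 0 0 0 0" --pt "0 0 0 0 1" --pt "0 0 0 0 1" --pt "0 0 0 0 1" --pt "0 0 0 0 1" --pt "0 0 0 0 1" --pt "0 0 0 0 1"

```text
clock: 30.45
eef_pos: [0.671, 0.2107, 0.0489]
ee_rot: [[-1.0, 0.015, -0.006], [0.014, 0.999, 0.05], [0.007, 0.05, -0.999]]
wrist_force: [-0.2, -0.7, 5.9]
finger_gap: 0.0398
grasp_force: 60.8
```

>>> send_rows --pt "0 0.03 -0.6 0 1" --pt "0.04 0.19 -3.8 0 1" --pt "0.04 0.19 -3.8 0 1" --pt "2.19 3.5 0.2 0 1" --pt "2.19 3.5 0.2 0 1" --pt "2.19 3.5 0.2 0 1" --pt "0 0 0 0 1" --pt "0 0 0 0 1"

```text
clock: 31.25
eef_pos: [0.6048, 0.3177, 0.1292]
ee_rot: [[-1.0, 0.012, -0.009], [0.012, 0.999, 0.049], [0.01, 0.049, -0.999]]
wrist_force: [0.6, 0.3, 0.4]
finger_gap: 0.04
grasp_force: 60.7
```

```bash
python3 - <<'E'
from crate import *
plan(606.5,316,None,63)
cal,im,P=see('w12.png');Z=P[...,2];divs(P,.3205)
p=np.array(arm.get_state()['eef_pos'])
hsv=cv2.cvtColor(np.ascontiguousarray(im),cv2.COLOR_RGB2HSV);m=(hsv[...,0]>100)&(hsv[...,0]<125)&(hsv[...,1]>120)&(abs(Z-p[2])<.02)
print('held',rect(m,cal,p[2]+.002))
E
```

```text
at [604.8 317.7 129.2] yaw 179.32 tilt [-0.009  0.049 -0.999] gap 40.0 gf 60.7 F [0.6 0.3 0.4] t 31.25 q6 0.37
shift now [-0.24 -0.49  6.6 ] spin 0 shift after the spin [-0.24 -0.49  6.6 ]
crate [(554.7, 320.6, 56.3, 151.2, 89.3)]
tins [(554.8, 319.2, 42.7, 42.5, 88.8)] [(554.6, 319.1, 41.9, 41.7, 88.8)]
dividers [(528.0, 540, 4.3), (580.3, 318, 4.6)]
held [(605.9, 319.1, 39.5, 39.8, 45.7)]
```

>>> send_rows --pt "-0.1 -0.15 0 0 1" --pt "-0.03 -0.16 3.3 0 1" --pt "-0.04 -0.17 3.3 0 1" --pt "0 0 0 0 1" --pt "0 0 0 0 1"

```text
clock: 31.8
eef_pos: [0.6069, 0.3138, 0.0623]
ee_rot: [[-1.0, 0.016, -0.01], [0.016, 0.999, 0.049], [0.011, 0.049, -0.999]]
wrist_force: [1.0, 0.6, -0.4]
finger_gap: 0.0404
grasp_force: 78.2
```

>>> send_rows --pt "0 -0.03 0.6 0 1" --pt "0 -0.02 0.4 0 1" --pt "0 0 0 0 1" --pt "0 0 0 0 0" --pt "0 0 0 0 0" --pt "0 0 0 0 0" --pt "0 0 0 0 0"

```text
clock: 32.5
eef_pos: [0.6066, 0.315, 0.0525]
ee_rot: [[-1.0, 0.015, -0.009], [0.014, 0.999, 0.049], [0.01, 0.049, -0.999]]
wrist_force: [0.5, 0.1, -1.0]
finger_gap: 0.0851
grasp_force: 0.0
```

>>> send_rows --pt "0 0.03 -0.6 0 0" --pt "0.03 0.12 -2.5 0 0" --pt "0.04 0.23 -4.6 0 0" --pt "3.16 -2.54 -0.09 0 0" --pt "3.16 -2.54 -0.09 0 0" --pt "3.16 -2.54 -0.09 0 0" --pt "3.16 -2.54 -0.09 0 0" --pt "3.16 -2.54 -0.09 0 0" --pt "0 0 0 0 0" --pt "0 0 0 0 0"

```text
clock: 33.5
eef_pos: [0.4467, 0.1901, 0.1302]
ee_rot: [[-1.0, 0.015, -0.008], [0.015, 0.999, 0.05], [0.009, 0.05, -0.999]]
wrist_force: [1.5, 0.6, 1.3]
finger_gap: 0.0853
grasp_force: 0.0
```

```bash
python3 - <<'E'
from crate import *
plan(446,191,None,47)
see('w13.png')
E
```

```text
at [446.7 190.1 130.2] yaw 179.16 tilt [-0.008  0.05  -0.999] gap 85.3 gf 0.0 F [1.5 0.6 1.3] t 33.5 q6 0.23
shift now [-0.   -0.33  8.32] spin 0 shift after the spin [-0.   -0.33  8.32]
crate [(450.4, 320.0, 61.7, 159.8, 89.3), (555.3, 289.9, 8.0, 3.2, 4.1)]
tins [(444.1, 192.7, 42.0, 42.6, 88.6)] [(442.9, 192.6, 41.1, 41.7, 88.6)]
```

>>> send_rows --pt "0.15 -0.12 3.5 0 0" --pt "0 -0.11 3.5 0 0" --pt "0 -0.05 1.3 0 0" --pt "0 0 0 0 0" --pt "0 0 0 0 0" --pt "0 0 0 0 1" --pt "0 0 0 0 1" --pt "0 0 0 0 1" --pt "0 0 0 0 1" --pt "0 0 0 0 1" --pt "0 0 0 0 1"

```text
clock: 34.65
eef_pos: [0.4452, 0.1917, 0.048]
ee_rot: [[-1.0, 0.014, -0.007], [0.014, 0.999, 0.05], [0.008, 0.05, -0.999]]
wrist_force: [-1.4, -0.9, 8.2]
finger_gap: 0.04
grasp_force: 59.3
```

>>> send_rows --pt "0 0.03 -0.6 0 1" --pt "0.04 0.19 -3.8 0 1" --pt "0.04 0.19 -3.8 0 1" --pt "-0.1 3.16 0.16 0 1" --pt "-0.1 3.16 0.16 0 1" --pt "-0.1 3.16 0.16 0 1" --pt "-0.1 3.16 0.16 0 1" --pt "0 0 0 0 1" --pt "0 0 0 0 1"

```text
clock: 35.55
eef_pos: [0.4497, 0.3185, 0.1286]
ee_rot: [[-1.0, 0.013, -0.009], [0.013, 0.999, 0.049], [0.01, 0.049, -0.999]]
wrist_force: [-0.2, -0.4, -0.6]
finger_gap: 0.0401
grasp_force: 61.0
```

```bash
python3 - <<'E'
from crate import *
plan(450.5,317.8,None,63)
cal,im,P=see('w14.png');Z=P[...,2];divs(P,.3205)
p=np.array(arm.get_state()['eef_pos'])
M=(np.linalg.norm(P[...,:2]-p[:2],axis=-1)<.035)&(abs(Z-p[2]-.003)<.012)
hsv=cv2.cvtColor(np.ascontiguousarray(im),cv2.COLOR_RGB2HSV);m=M&(hsv[...,0]<20)&(hsv[...,1]>120)
print('held',rect(m,cal,p[2]+.002))
E
```

```text
at [449.7 318.5 128.6] yaw 179.28 tilt [-0.009  0.049 -0.999] gap 40.1 gf 61.0 F [-0.2 -0.4 -0.6] t 35.55 q6 0.47
shift now [-0.15 -0.39  6.55] spin 0 shift after the spin [-0.15 -0.39  6.55]
crate [(419.4, 322.3, 56.3, 98.0, 89.3), (551.9, 346.1, 5.5, 33.5, 89.3), (545.6, 295.0, 4.7, 38.0, 89.3), (543.9, 301.8, 6.3, 15.4, 58.0)]
tins [(539.2, 321.3, 40.1, 22.3, 75.1)] [(536.2, 321.1, 39.3, 21.8, 75.1)]
dividers [(371.9, 629, 4.3), (423.8, 486, 4.5), (539.8, 106, 11.9)]
held [(447.4, 319.9, 40.9, 45.2, 87.3)]
```

>>> send_rows --pt "-0.1 -0.05 0 0 1" --pt "-0.03 -0.16 3.3 0 1" --pt "-0.04 -0.17 3.3 0 1" --pt "0 0 0 0 1" --pt "0 0 0 0 1"

```text
clock: 36.1
eef_pos: [0.4506, 0.3169, 0.0619]
ee_rot: [[-1.0, 0.016, -0.011], [0.015, 0.999, 0.049], [0.012, 0.049, -0.999]]
wrist_force: [-0.5, 0.6, -1.2]
finger_gap: 0.0397
grasp_force: 62.7
```

>>> send_rows --pt "0 -0.03 0.6 0 1" --pt "0 -0.02 0.4 0 1" --pt "0 0 0 0 1" --pt "0 0 0 0 0" --pt "0 0 0 0 0" --pt "0 0 0 0 0" --pt "0 0 0 0 0"

```text
clock: 36.8
eef_pos: [0.4513, 0.3178, 0.0527]
ee_rot: [[-1.0, 0.014, -0.009], [0.014, 0.999, 0.05], [0.009, 0.05, -0.999]]
wrist_force: [-0.5, 0.0, 0.1]
finger_gap: 0.0852
grasp_force: 0.0
```

>>> send_rows --pt "0 0.03 -0.6 0 0" --pt "0.03 0.12 -2.5 0 0" --pt "0.04 0.23 -4.6 0 0" --pt "-1.25 -3.75 -0.2 0 0" --pt "-1.25 -3.75 -0.2 0 0" --pt "-1.25 -3.75 -0.2 0 0" --pt "-1.25 -3.75 -0.2 0 0" --pt "-1.25 -3.75 -0.2 0 0" --pt "-1.25 -3.75 -0.2 0 0" --pt "-1.25 -3.75 -0.2 0 0" --pt "-1.25 -3.75 -0.2 0 0" --pt "-1.25 -3.75 -0.2 0 0" --pt "-1.25 -3.75 -0.2 0 0" --pt "-1.25 -3.75 -0.2 0 0" --pt "-1.25 -3.75 -0.2 0 0" --pt "-1.25 -3.75 -0.2 0 0" --pt "-1.25 -3.75 -0.2 0 0" --pt "-1.25 -3.75 -0.2 0 0"

```text
clock: 38.6
eef_pos: [0.6311, -0.2498, 0.1304]
ee_rot: [[-1.0, 0.014, -0.009], [0.014, 0.999, 0.05], [0.009, 0.049, -0.999]]
wrist_force: [0.2, 0.1, 0.2]
finger_gap: 0.0855
grasp_force: 0.0
```

>>> send_rows --pt "0 0 0 0 0" --pt "0 0 0 0 0"

```text
clock: 38.8
eef_pos: [0.6306, -0.2489, 0.1297]
ee_rot: [[-1.0, 0.016, -0.009], [0.016, 0.999, 0.05], [0.01, 0.05, -0.999]]
wrist_force: [-0.0, 0.2, 0.3]
finger_gap: 0.0851
grasp_force: 0.0
```

```bash
python3 - <<'E'
from crate import *
plan(630,-247.5,None,47)
see('w15.png')
E
```

```text
at [ 630.6 -248.9  129.7] yaw 179.11 tilt [-0.009  0.05  -0.999] gap 85.1 gf 0.0 F [-0.   0.2  0.3] t 38.8 q6 -0.49
shift now [-0.03 -0.27  8.27] spin 0 shift after the spin [-0.03 -0.27  8.27]
crate []
tins [(595.1, -262.6, 41.8, 42.0, 89.0)] [(594.5, -262.4, 41.0, 41.2, 89.0)]
```

The yellow tin was knocked about 38 mm, to roughly (595, -264). Gripping it there.

>>> send_rows --pt "3.49 -1.56 -0.04 0 0" --pt "0 0 0 0 0" --pt "-0.04 -0.17 3.5 0 0" --pt "-0.03 -0.17 3.5 0 0" --pt "-0.01 -0.07 1.25 0 0" --pt "0 0 0 0 0" --pt "0 0 0 0 0" --pt "0 0 0 0 1" --pt "0 0 0 0 1" --pt "0 0 0 0 1" --pt "0 0 0 0 1" --pt "0 0 0 0 1" --pt "0 0 0 0 1"

```text
clock: 40.15
eef_pos: [0.5965, -0.2641, 0.0489]
ee_rot: [[-1.0, 0.015, -0.007], [0.014, 0.999, 0.048], [0.008, 0.048, -0.999]]
wrist_force: [-0.5, -0.1, 6.4]
finger_gap: 0.0402
grasp_force: 60.5
```

>>> send_rows --pt "0 0.03 -0.6 0 1" --pt "0.04 0.19 -3.8 0 1" --pt "0.04 0.19 -3.8 0 1" --pt "0 0 0 0 1"

```text
clock: 40.55
eef_pos: [0.5989, -0.2651, 0.1354]
ee_rot: [[-1.0, 0.014, -0.001], [0.014, 0.999, 0.045], [0.001, 0.045, -0.999]]
wrist_force: [0.9, -0.4, -0.4]
finger_gap: 0.0398
grasp_force: 60.8
```

>>> send_rows --pt "0.675 3.863 0.2 0 1" --pt "0.675 3.863 0.2 0 1" --pt "0.675 3.863 0.2 0 1" --pt "0.675 3.863 0.2 0 1" --pt "0.675 3.863 0.2 0 1" --pt "0.675 3.863 0.2 0 1" --pt "0.675 3.863 0.2 0 1" --pt "0.675 3.863 0.2 0 1" --pt "0.675 3.863 0.2 0 1" --pt "0.675 3.863 0.2 0 1" --pt "0.675 3.863 0.2 0 1" --pt "0.675 3.863 0.2 0 1" --pt "0.675 3.863 0.2 0 1" --pt "0.675 3.863 0.2 0 1" --pt "0.675 3.863 0.2 0 1" --pt "0 0 0 0 1" --pt "0 0 0 0 1" --pt "0 0 0 0 1"

```text
clock: 42.35
eef_pos: [0.5023, 0.3173, 0.1285]
ee_rot: [[-1.0, 0.015, -0.01], [0.015, 0.999, 0.049], [0.011, 0.049, -0.999]]
wrist_force: [-0.4, -0.2, -1.0]
finger_gap: 0.0403
grasp_force: 61.1
```

```bash
python3 - <<'E'
from crate import *
plan(502.6,317.4,None,63)
cal,im,P=see('w16.png');Z=P[...,2];divs(P,.3205)
p=np.array(arm.get_state()['eef_pos'])
M=(np.linalg.norm(P[...,:2]-p[:2],axis=-1)<.035)&(abs(Z-p[2]-.003)<.012)
hsv=cv2.cvtColor(np.ascontiguousarray(im),cv2.COLOR_RGB2HSV);m=M&(hsv[...,0]>20)&(hsv[...,0]<40)&(hsv[...,1]>120)
print('held',rect(m,cal,p[2]+.002))
E
```

```text
at [502.3 317.3 128.5] yaw 179.15 tilt [-0.01   0.049 -0.999] gap 40.3 gf 61.1 F [-0.4 -0.2 -1. ] t 42.35 q6 0.43
shift now [-0.1  -0.31  6.55] spin 0 shift after the spin [-0.1  -0.31  6.55]
crate [(447.0, 322.0, 56.3, 140.5, 89.3), (603.1, 345.5, 5.5, 36.2, 89.0), (597.3, 294.4, 4.8, 39.2, 89.3), (594.7, 302.1, 2.8, 11.0, 46.5)]
tins [(450.9, 319.0, 43.1, 42.5, 0.4), (581.7, 317.5, 39.9, 22.3, 88.8)] [(450.7, 318.8, 42.3, 41.7, 0.4), (578.9, 317.4, 39.1, 21.9, 88.8)]
dividers [(424.0, 543, 3.9), (476.4, 323, 4.5), (592.3, 43, 13.3)]
held [(513.9, 317.9, 37.8, 14.9, 84.7)]
```

View pics/w16.png

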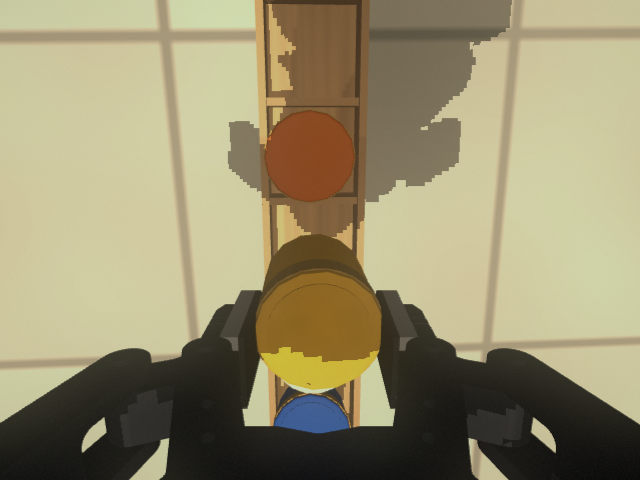

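The view shows orange seated at (310,156), yellow held at (319,325), and the blue tin's top behind it at (313,415). Lowering yellow into the cell at x = 502.

>>> send_rows --pt "-0.05 -0.15 3.3 0 1" --pt "-0.05 -0.16 3.25 0 1" --pt "0 0 0 0 1" --pt "0 0 0 0 1"

```text
clock: 42.8
eef_pos: [0.5028, 0.3172, 0.0635]
ee_rot: [[-1.0, 0.016, -0.011], [0.016, 0.999, 0.049], [0.011, 0.048, -0.999]]
wrist_force: [0.5, 0.1, 0.4]
finger_gap: 0.0398
grasp_force: 61.1
```

>>> send_rows --pt "0 -0.03 0.6 0 1" --pt "0 -0.02 0.4 0 1" --pt "0 0 0 0 1" --pt "0 0 0 0 0" --pt "0 0 0 0 0" --pt "0 0 0 0 0" --pt "0 0 0 0 0"

```text
clock: 43.5
eef_pos: [0.503, 0.3186, 0.0538]
ee_rot: [[-1.0, 0.014, -0.009], [0.014, 0.999, 0.05], [0.009, 0.05, -0.999]]
wrist_force: [-0.3, 0.4, -0.1]
finger_gap: 0.0855
grasp_force: 0.0
```

>>> send_rows --pt "0 0.03 -0.6 0 0" --pt "0.03 0.12 -2.5 0 0" --pt "0.04 0.23 -4.6 0 0" --pt "0.04 0.23 -4.6 0 0" --pt "0.04 0.23 -4.6 0 0" --pt "0 -4 -0.2 0 0" --pt "0 -4 -0.2 0 0" --pt "0 -4 -0.2 0 0" --pt "0 -4 -0.2 0 0" --pt "0 -4 -0.2 0 0" --pt "0 -4 -0.2 0 0" --pt "0 0 0 0 0" --pt "0 0 0 0 0"

```text
clock: 44.8
eef_pos: [0.4998, 0.0776, 0.2233]
ee_rot: [[-1.0, 0.017, -0.008], [0.016, 0.999, 0.05], [0.009, 0.05, -0.999]]
wrist_force: [-0.1, -0.3, -0.7]
finger_gap: 0.0852
grasp_force: 0.0
```

```bash
python3 - <<'E'
from crate import *
plan(450,317,None,63)
cal,im,P=see('w17.png');Z=P[...,2];divs(P,.3205)
ct=calibration('top');it,d,Pt=cloud('top');save(it,'top2.png')
for n,x in(('c1',.450),('c2',.502),('c3',.554),('c4',.606)):
    for c,Q in((cal,P),(ct,Pt)):
        k=(np.hypot(Q[...,0]-x,Q[...,1]-.319)<.032)&(Q[...,2]>.042)&(Q[...,2]<.065);print(n,rect(k,c,.054)[:1],np.nanmedian(Q[...,2][k]).round(4))
j=(np.hypot(Pt[...,0]-.584,Pt[...,1]+.037)<.12)
hs=cv2.cvtColor(np.ascontiguousarray(it),cv2.COLOR_RGB2HSV);H,S,V=[hs[...,i].astype(int) for i in range(3)]
print('stops',rect(j&(H>15)&(H<30)&(S>90),ct,.02));print('green',rect(j&(H>45)&(H<90)&(S>90),ct,.022));print('red',rect(j&((H<8)|(H>172))&(S>120),ct,.041))
cv2.imwrite('pics/top2c.png',cv2.resize(it[80:430,100:560,::-1],None,fx=1.7,fy=1.7,interpolation=cv2.INTER_CUBIC))
E
```

```text
at [499.8  77.6 223.3] yaw 179.08 tilt [-0.008  0.05  -0.999] gap 85.2 gf 0.0 F [-0.1 -0.3 -0.7] t 44.8 q6 -0.0
shift now [ 5.21 23.02 17.25] spin 0 shift after the spin [ 5.21 23.02 17.25]
crate [(503.0, 314.7, 56.1, 265.2, 89.1), (536.5, 344.0, 13.5, 9.6, 83.9)]
tins [(576.1, 317.0, 47.7, 89.5, 87.5), (503.8, 310.3, 45.7, 30.3, 10.1), (452.9, 305.2, 42.5, 22.5, 10.1), (371.6, -90.7, 37.8, 5.6, 30.3)] [(574.2, 313.7, 47.1, 88.3, 87.5), (502.9, 307.1, 45.1, 29.9, 10.1), (452.7, 302.1, 41.9, 22.2, 10.1), (372.4, -88.5, 37.3, 5.5, 30.3)]
dividers [(372.1, 209, 4.4), (424.8, 335, 16.1), (476.4, 448, 29.4), (529.0, 357, 29.7), (580.5, 213, 28.9), (631.0, 103, 10.8)]
c1 [(452.7, 302.0, 41.9, 22.3, 10.1)] 0.0544
c1 [] nan
c2 [(502.9, 307.1, 45.1, 29.9, 10.1)] 0.055
c2 [] nan
c3 [(561.3, 312.6, 64.0, 39.6, 10.1)] 0.056
c3 [] nan
c4 [(593.0, 311.9, 41.4, 50.1, 38.9)] 0.0596
c4 [] nan
stops [(627.1, -47.6, 13.3, 68.2, 10.0), (576.0, 18.0, 60.7, 11.8, 9.2)]
green [(584.9, -37.9, 54.2, 32.1, 16.0)]
red [(580.7, -9.9, 121.5, 21.7, 9.6)]
  return np.nanmean(a, axis, out=out, keepdims=keepdims)
```

View pics/top2c.png

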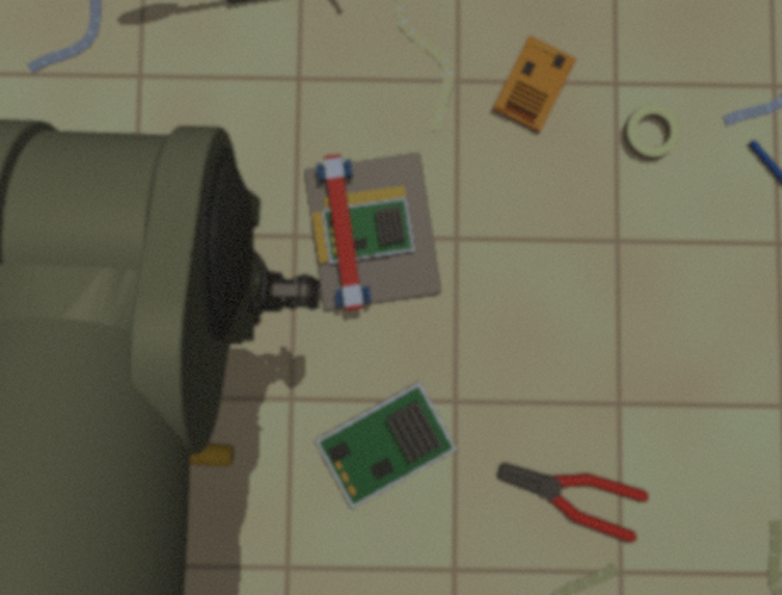

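View pics/w17.png

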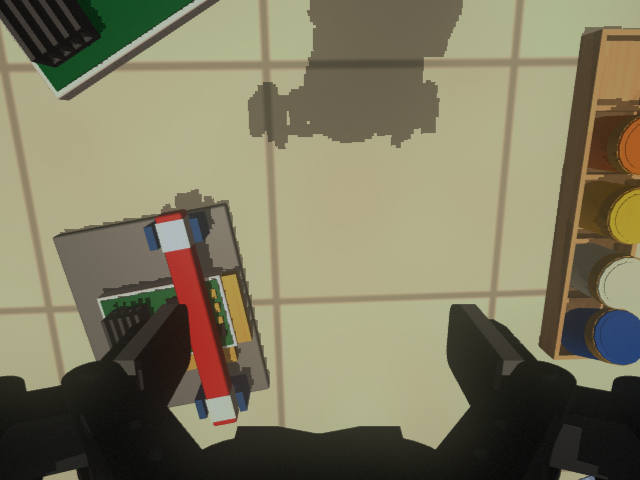

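The board and bar are in place and orange, yellow and white are in their cells. Blue at (617,335) looks higher than the others (top at about 60 mm), so I'm checking it more closely.

>>> send_rows --pt "-1.44 4.05 -0.44 0 0" --pt "-1.44 4.05 -0.44 0 0" --pt "-1.44 4.05 -0.44 0 0" --pt "-1.44 4.05 -0.44 0 0" --pt "0 0 0 0 0" --pt "0 0 0 0 0"

```text
clock: 45.5
eef_pos: [0.559, 0.2405, 0.2473]
ee_rot: [[-1.0, 0.01, -0.01], [0.01, 0.999, 0.049], [0.01, 0.049, -0.999]]
wrist_force: [-0.8, -0.9, 0.1]
finger_gap: 0.0856
grasp_force: 0.0
```

```bash
cat >> crate.py <<'E'
def tops(cal,im,P):
    hs=cv2.cvtColor(np.ascontiguousarray(im),cv2.COLOR_RGB2HSV);H,S=hs[...,0].astype(int),hs[...,1].astype(int);Z=P[...,2]
    R=(P[...,1]>.27)&(P[...,1]<.37)&(P[...,0]>.36)&(Z>.038)&(Z<.08)
    for n,m in dict(blue=(H>95)&(H<125)&(S>90),white=(S<60),orange=(H<15)&(S>90),yellow=(H>22)&(H<38)&(S>110)).items():
        k=R&m;k=cv2.erode(k.astype(np.uint8),np.ones((5,5))).astype(bool)
        if k.sum()<60: print(n,'few',k.sum());continue
        q=P[k];hi=q[:,2]>np.median(q[:,2])-.006;q=q[hi]
        A=np.c_[q[:,:2],np.ones(len(q))];c=np.linalg.lstsq(A,q[:,2],rcond=None)[0]
        mk=np.zeros(k.shape,bool);mk[k]=hi
        print(n,'median z',np.median(q[:,2]).round(4),'slope',c[:2].round(3),rect(cv2.dilate(mk.astype(np.uint8),np.ones((5,5))),cal,np.median(q[:,2]))[:1])
E
python3 - <<'E'
from crate import *
plan(606,317,None,63)
cal,im,P=see('w18.png');divs(P,.3205);tops(cal,im,P)
E
```

```text
at [559.  240.5 247.3] yaw 179.43 tilt [-0.01   0.049 -0.999] gap 85.6 gf 0.0 F [-0.8 -0.9  0.1] t 45.5 q6 0.27
shift now [-4.82  6.79 18.74] spin 0 shift after the spin [-4.82  6.79 18.74]
crate [(519.1, 320.9, 58.0, 232.4, 89.3), (422.9, 341.8, 18.4, 41.1, 89.3), (583.3, 342.7, 12.9, 24.6, 89.2)]
tins [(450.9, 319.7, 44.1, 42.7, 90.0), (576.4, 319.1, 44.3, 88.4, 87.8), (502.3, 320.5, 44.6, 42.0, 89.5)] [(451.4, 318.6, 43.6, 42.2, 90.0), (575.4, 318.0, 43.8, 87.3, 87.8), (502.2, 319.5, 44.0, 41.5, 89.5)]
dividers [(423.3, 179, 15.7), (475.6, 335, 26.9), (528.2, 281, 28.6), (580.2, 92, 4.3), (631.9, 176, 10.3)]
blue median z 0.0648 slope [0.388 0.023] [(594.9, 316.9, 40.4, 39.4, 1.5)]
white median z 0.0561 slope [ 0.027 -0.001] [(553.5, 319.2, 40.3, 39.3, 89.1)]
orange median z 0.0554 slope [0.002 0.004] [(451.3, 319.0, 40.7, 40.0, 90.0)]
yellow median z 0.0555 slope [-0.011  0.005] [(515.1, 326.5, 13.5, 23.7, 47.1)]
```

View pics/w18.png

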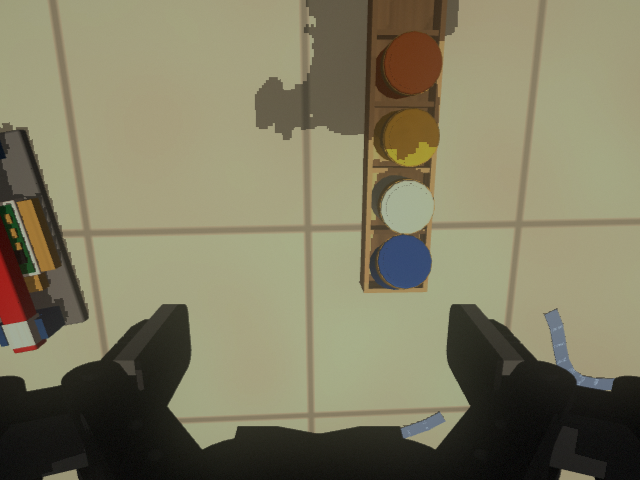

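Blue leans about 21° toward -x, its lower +x edge sitting on the end wall and its top against white. I'll lift it out, set it down on free table where it will stand up, and place it again.

>>> send_rows --pt "-2.05 3.8 0.16 0 0" --pt "-2.05 3.8 0.16 0 0" --pt "-0.04 -0.2 4 0 0" --pt "-0.04 -0.2 4 0 0" --pt "-0.04 -0.2 4 0 0" --pt "-0.04 -0.2 4 0 0" --pt "-0.03 -0.13 2.7 0 0" --pt "0 -0.05 1 0 0" --pt "0 0 0 0 0" --pt "0 0 0 0 0" --pt "0 0 0 0 1" --pt "0 0 0 0 1" --pt "0 0 0 0 1" --pt "0 0 0 0 1" --pt "0 0 0 0 1" --pt "0 0 0 0 1"

```text
clock: 47.15
eef_pos: [0.6023, 0.3139, 0.0517]
ee_rot: [[-1.0, 0.014, -0.008], [0.014, 0.999, 0.05], [0.008, 0.05, -0.999]]
wrist_force: [-1.3, -1.1, 5.7]
finger_gap: 0.0404
grasp_force: 60.0
```

>>> send_rows --pt "0 0.02 -0.4 0 1" --pt "0.01 0.05 -1 0 1" --pt "0.03 0.15 -3 0 1" --pt "0.04 0.19 -3.8 0 1" --pt "0 0 0 0 1" --pt "0 0 0 0 1"

```text
clock: 47.75
eef_pos: [0.6024, 0.314, 0.1342]
ee_rot: [[-1.0, 0.014, -0.007], [0.014, 0.999, 0.05], [0.008, 0.05, -0.999]]
wrist_force: [-0.1, -0.5, -2.6]
finger_gap: 0.0406
grasp_force: 60.7
```

```bash
cat > heldb.py <<'E'
from crate import *
def held():
    cal,im,P=see('w_h.png');Z=P[...,2];p=np.array(arm.get_state()['eef_pos'])
    hs=cv2.cvtColor(np.ascontiguousarray(im),cv2.COLOR_RGB2HSV);k=(hs[...,0]>95)&(hs[...,0]<125)&(hs[...,1]>90)&(np.linalg.norm(P-p,axis=-1)<.06)
    k=cv2.erode(k.astype(np.uint8),np.ones((5,5))).astype(bool);q=P[k];q=q[q[:,2]>np.percentile(q[:,2],40)-.004]
    c=np.linalg.lstsq(np.c_[q[:,:2],np.ones(len(q))],q[:,2],rcond=None)[0]
    print('held top',q.mean(0).round(4),'slope',c[:2].round(3),len(q))
    return cal,im,P
E
python3 - <<'E'
from heldb import *
plan(657,212,None,130)
held()
E
```

```text
at [602.4 314.  134.2] yaw 179.2 tilt [-0.007  0.05  -0.999] gap 40.6 gf 60.7 F [-0.1 -0.5 -2.6] t 47.75 q6 0.37
shift now [ -5.61 -10.13  -0.13] spin 0 shift after the spin [ -5.61 -10.13  -0.13]
crate [(546.9, 320.7, 56.3, 142.1, 89.3)]
tins [(503.1, 320.4, 42.9, 40.5, 89.9), (555.0, 318.3, 42.8, 42.8, 43.1)] [(503.7, 320.2, 42.1, 39.7, 89.9), (554.7, 318.1, 42.0, 42.0, 43.1)]
held top [0.5945 0.3146 0.1469] slope [0.389 0.049] 11404
```

>>> send_rows --pt "-1.87 -3.38 -0.04 0 1" --pt "-1.87 -3.38 -0.04 0 1" --pt "-1.87 -3.38 -0.04 0 1" --pt "0 0 0 0 1" --pt "-0.03 -0.18 3.6 0 1" --pt "-0.03 -0.18 3.6 0 1" --pt "-0.01 -0.05 1 0 1" --pt "0 -0.03 0.6 0 1" --pt "0 0 0 0 1" --pt "0 0 0 0 1"

```text
clock: 48.8
eef_pos: [0.6543, 0.2111, 0.0421]
ee_rot: [[-1.0, 0.014, -0.012], [0.014, 0.999, 0.048], [0.013, 0.048, -0.999]]
wrist_force: [-6.8, -3.2, 15.5]
finger_gap: 0.0408
grasp_force: 63.6
```

>>> send_rows --pt "0 0 0 0 0.4" --pt "0 0 0 0 0.4" --pt "0 0 0 0 0" --pt "0 0 0 0 0" --pt "0 0 0 0 0" --pt "0 0 0 0 0"

```text
clock: 49.4
eef_pos: [0.6561, 0.2116, 0.0401]
ee_rot: [[-1.0, 0.014, -0.009], [0.014, 0.999, 0.05], [0.01, 0.049, -0.999]]
wrist_force: [0.4, -0.0, -0.3]
finger_gap: 0.0849
grasp_force: 0.0
```

>>> send_rows --pt "0 0.03 -0.6 0 0" --pt "0.03 0.12 -2.5 0 0" --pt "0.04 0.23 -4.6 0 0" --pt "0 0 0 0 0" --pt "0 0 0 0 0" --pt "0 0 0 0 0"

```text
clock: 50.0
eef_pos: [0.6557, 0.2114, 0.1169]
ee_rot: [[-1.0, 0.015, -0.01], [0.014, 0.999, 0.049], [0.011, 0.049, -0.999]]
wrist_force: [-0.5, -0.4, -0.7]
finger_gap: 0.0857
grasp_force: 0.0
```

```bash
python3 - <<'E'
from crate import *
plan(670,210,None,47)
cal,im,P=see('w19.png');Z=P[...,2]
k=(np.hypot(P[...,0]-.665,P[...,1]-.21)<.06)&(Z>.042)&(Z<.06);k=cv2.erode(k.astype(np.uint8),np.ones((5,5))).astype(bool);q=P[k]
print(np.median(q[:,2]),np.linalg.lstsq(np.c_[q[:,:2],np.ones(len(q))],q[:,2],rcond=None)[0].round(3))
E
```

```text
at [655.7 211.4 116.9] yaw 179.19 tilt [-0.01   0.049 -0.999] gap 85.7 gf 0.0 F [-0.5 -0.4 -0.7] t 50.0 q6 0.2
shift now [-1.51 -0.47  6.95] spin 0 shift after the spin [-1.51 -0.47  6.95]
crate [(584.2, 318.6, 60.6, 100.9, 89.5)]
tins [(558.2, 317.9, 47.7, 35.7, 89.9), (664.2, 214.7, 41.8, 43.8, 87.7)] [(558.9, 315.6, 46.7, 35.0, 89.9), (662.7, 214.6, 40.9, 42.9, 87.7)]
0.05134894751748301 [0.021 0.002 0.037]
```

>>> send_rows --pt "-0.85 0.2 0 0 0" --pt "0 0 0 0 0" --pt "-0.03 -0.17 3.5 0 0" --pt "-0.03 -0.12 2.4 0 0" --pt "-0.01 -0.05 1.08 0 0" --pt "0 0 0 0 0" --pt "0 0 0 0 0" --pt "0 0 0 0 1" --pt "0 0 0 0 1" --pt "0 0 0 0 1" --pt "0 0 0 0 1" --pt "0 0 0 0 1" --pt "0 0 0 0 1"

```text
clock: 51.35
eef_pos: [0.6659, 0.2136, 0.0491]
ee_rot: [[-1.0, 0.014, -0.007], [0.014, 0.999, 0.05], [0.007, 0.05, -0.999]]
wrist_force: [-0.3, 0.1, 5.8]
finger_gap: 0.0401
grasp_force: 60.9
```

>>> send_rows --pt "0 0.03 -0.6 0 1" --pt "0.04 0.19 -3.8 0 1" --pt "0.04 0.19 -3.8 0 1" --pt "1.96 3.44 0.2 0 1" --pt "1.96 3.44 0.2 0 1" --pt "1.96 3.44 0.2 0 1" --pt "0 0 0 0 1" --pt "0 0 0 0 1" --pt "0 0 0 0 1"

```text
clock: 52.25
eef_pos: [0.6077, 0.3171, 0.1292]
ee_rot: [[-1.0, 0.015, -0.009], [0.015, 0.999, 0.049], [0.01, 0.049, -0.999]]
wrist_force: [-0.2, -1.6, -0.5]
finger_gap: 0.0399
grasp_force: 60.7
```

```bash
python3 - <<'E'
from heldb import *
plan(605,316,None,75)
cal,im,P=held();divs(P,.3205)
p=np.array(arm.get_state()['eef_pos']);Z=P[...,2]
hs=cv2.cvtColor(np.ascontiguousarray(im),cv2.COLOR_RGB2HSV);m=(hs[...,0]>95)&(hs[...,0]<125)&(hs[...,1]>90)&(Z>p[2]-.003)&(Z<p[2]+.02)
print(rect(m,cal,p[2]+.002)[:1])
E
```

```text
at [607.7 317.1 129.2] yaw 179.17 tilt [-0.009  0.049 -0.999] gap 39.9 gf 60.7 F [-0.2 -1.6 -0.5] t 52.25 q6 0.37
shift now [ 0.22 -0.38  5.41] spin 0 shift after the spin [ 0.22 -0.38  5.41]
crate [(555.2, 320.6, 56.3, 146.2, 89.3), (520.3, 317.4, 27.7, 6.2, 81.4)]
tins [(506.4, 320.2, 42.8, 34.4, 89.9), (554.8, 318.2, 42.7, 42.7, 43.1)] [(507.1, 320.0, 42.0, 33.7, 89.9), (554.6, 318.1, 41.8, 41.9, 43.1)]
held top [0.6058 0.3179 0.1315] slope [0.002 0.005] 9393
dividers [(527.7, 647, 16.5), (580.4, 350, 4.4)]
[(606.9, 318.5, 40.3, 40.2, 35.2)]
```

>>> send_rows --pt "0.08 0.08 0 0 1" --pt "-0.02 -0.13 2.7 0 1" --pt "-0.02 -0.13 2.7 0 1" --pt "0 0 0 0 1" --pt "0 0 0 0 1" --pt "0 0 0 0 1"

```text
clock: 52.9
eef_pos: [0.6078, 0.3187, 0.0769]
ee_rot: [[-1.0, 0.015, -0.007], [0.015, 0.999, 0.05], [0.008, 0.05, -0.999]]
wrist_force: [-0.1, 0.4, -0.0]
finger_gap: 0.0403
grasp_force: 60.7
```

```bash
python3 - <<'E'
from h import *
plan(607,317.9,None,53)
E
```

```text
at [607.8 318.7  76.9] yaw 179.17 tilt [-0.007  0.05  -0.999] gap 40.3 gf 60.7 F [-0.1  0.4 -0. ] t 52.9 q6 0.37
shift now [ 0.06 -0.2   2.39] spin 0 shift after the spin [ 0.06 -0.2   2.39]
```

>>> send_rows --pt "0.06 -0.1 0.5 0 1" --pt "0 -0.03 0.6 0 1" --pt "0 -0.03 0.5 0 1" --pt "0 -0.02 0.4 0 1" --pt "0 -0.02 0.35 0 1" --pt "0 0 0 0 1" --pt "0 0 0 0 1"

```text
clock: 53.6
eef_pos: [0.6055, 0.3178, 0.0532]
ee_rot: [[-1.0, 0.014, -0.009], [0.014, 0.999, 0.05], [0.01, 0.049, -0.999]]
wrist_force: [-3.7, -1.5, 9.0]
finger_gap: 0.0398
grasp_force: 61.8
```

>>> send_rows --pt "0 0 0 0 0.35" --pt "0 0 0 0 0.35" --pt "0 0 0 0 0" --pt "0 0 0 0 0" --pt "0 0 0 0 0"

```text
clock: 54.1
eef_pos: [0.6057, 0.3178, 0.0515]
ee_rot: [[-1.0, 0.014, -0.009], [0.014, 0.999, 0.05], [0.01, 0.049, -0.999]]
wrist_force: [0.3, 0.3, -0.9]
finger_gap: 0.0852
grasp_force: 0.0
```

>>> send_rows --pt "0 0.03 -0.6 0 0" --pt "0.03 0.12 -2.5 0 0" --pt "0.04 0.23 -4.6 0 0" --pt "0.04 0.23 -4.6 0 0" --pt "0.04 0.23 -4.6 0 0" --pt "1.5 -2.5 -0.5 0 0" --pt "1.5 -2.5 -0.5 0 0" --pt "1.5 -2.5 -0.5 0 0" --pt "0 0 0 0 0" --pt "0 0 0 0 0" --pt "0 0 0 0 0"

```text
clock: 55.2
eef_pos: [0.5605, 0.2434, 0.2329]
ee_rot: [[-1.0, 0.014, -0.008], [0.014, 0.999, 0.05], [0.009, 0.05, -0.999]]
wrist_force: [-0.8, -0.3, -0.5]
finger_gap: 0.0855
grasp_force: 0.0
```

```bash
python3 - <<'E'
from crate import *
plan(560,240,None,247)
cal,im,P=see('w20.png');divs(P,.3205);tops(cal,im,P)
E
```

```text
at [560.5 243.4 232.9] yaw 179.22 tilt [-0.008  0.05  -0.999] gap 85.5 gf 0.0 F [-0.8 -0.3 -0.5] t 55.2 q6 0.28
shift now [ 0.06 -0.27 -1.42] spin 0 shift after the spin [ 0.06 -0.27 -1.42]
crate [(521.9, 320.8, 58.0, 226.4, 89.3), (425.3, 342.1, 17.6, 33.9, 89.3), (585.9, 343.8, 10.5, 33.1, 89.4)]
tins [(451.0, 319.4, 42.5, 44.9, 44.1), (502.4, 320.7, 44.0, 42.1, 89.3), (554.9, 318.3, 44.9, 42.3, 46.1), (605.9, 319.7, 46.1, 42.5, 44.8)] [(451.6, 318.3, 41.9, 44.3, 44.1), (502.3, 319.6, 43.4, 41.6, 89.3), (554.1, 317.3, 44.3, 41.7, 46.1), (604.5, 318.6, 45.5, 41.9, 44.8)]
dividers [(423.6, 162, 3.9), (475.7, 363, 27.1), (528.2, 320, 27.5), (584.7, 198, 15.8), (631.5, 63, 4.7)]
blue median z 0.0556 slope [0.004 0.004] [(605.3, 319.7, 39.6, 39.2, 1.3)]
white median z 0.0555 slope [0.002 0.   ] [(554.9, 318.1, 40.2, 39.8, 1.3)]
orange median z 0.0555 slope [0.002 0.002] [(451.0, 318.9, 40.5, 40.6, 1.4)]
yellow few 55
```

>>> send_rows --pt "-0.62 -3.6 -0.38 0 0" --pt "-0.62 -3.6 -0.38 0 0" --pt "-0.62 -3.6 -0.38 0 0" --pt "-0.62 -3.6 -0.38 0 0" --pt "-0.62 -3.6 -0.38 0 0" --pt "-0.62 -3.6 -0.38 0 0" --pt "-0.62 -3.6 -0.38 0 0" --pt "0 0 0 0 0" --pt "0 0 0 0 0" --pt "0 0 0 0 0"

```text
clock: 56.25
eef_pos: [0.5999, -0.0097, 0.2459]
ee_rot: [[-1.0, 0.013, -0.01], [0.013, 0.999, 0.05], [0.011, 0.05, -0.999]]
wrist_force: [0.2, 0.2, -0.1]
finger_gap: 0.0856
grasp_force: 0.0
```

```bash
python3 - <<'E'
from jig import *
plan(590,0,None,250)
cal,im,P,H,S,V=look('w21.png')
J=np.linalg.norm(P[...,:2]-np.array([.581,-.008]),axis=-1)<0.12
m=J&((H<8)|(H>172))&(S>120)&(V>90);print('red',rect(m,cal,.041),np.nanpercentile(P[m][:,2],[10,50,90]))
th=np.radians(9.25);R=np.array([[np.cos(th),-np.sin(th)],[np.sin(th),np.cos(th)]])
st=rect(J&(H>12)&(H<32)&(S>110)&(V>90),cal,.02)
hs=[r for r in st if abs(r[2]*r[3]-60*12)<120 and 50<max(r[2:4])<66]
b=rect(J&(P[...,2]>.0175)&(P[...,2]<.027)&(S<70)&(V>100),cal,.022);print(b)
for r in hs:
    o=np.array(r[:2])-R@[0,56];print('origin',o.round(1))
    for q in b: print('board piece in jig',(R.T@(np.array(q[:2])-o)).round(1),q[2:])
top=calibration('top');it,_,_=cloud('top');save(it,'top3.png')
for q in('tape','pliers','screwdriver'):
    print(q,[np.round(x['box']).tolist() for x in nets.boxes_of('top',q)[:1]])
E
```

```text
at [599.9  -9.7 245.9] yaw 179.27 tilt [-0.01   0.05  -0.999] gap 85.6 gf 0.0 F [ 0.2  0.2 -0.1] t 56.25 q6 -0.15
shift now [ 1.01  0.97 -0.35] spin 0 shift after the spin [ 1.01  0.97 -0.35]
stops [(628.9, -43.7, 14.0, 68.4, 9.5), (578.5, 21.2, 60.3, 12.3, 9.5), (619.2, 15.7, 5.1, 13.1, 89.7), (574.8, 6.5, 7.0, 3.5, 9.0)]
green [(589.8, -48.8, 57.9, 64.9, 9.5), (567.6, 6.8, 31.6, 5.5, 9.6), (603.7, 13.1, 5.0, 10.1, 89.8)]
brd z [(508.1, -18.4, 23.0, 21.8, 9.0), (663.3, 7.0, 23.1, 21.8, 9.9), (589.8, -50.2, 63.6, 67.8, 9.5), (579.8, 10.1, 63.6, 9.5, 9.4)]
red [(583.0, -6.2, 126.2, 19.8, 9.3), (496.4, -20.5, 4.4, 19.4, 9.3), (669.4, 8.0, 3.5, 18.8, 9.4)] [0.04087182 0.0418618  0.04283525]
[(589.8, -50.2, 63.8, 67.8, 9.5), (579.8, 9.7, 63.8, 10.3, 9.4)]
origin [587.3 -34.1]
board piece in jig [ -0.1 -16.3] (63.8, 67.8, 9.5)
board piece in jig [-0.4 44.4] (63.8, 10.3, 9.4)
tape [[484.0, 158.0, 37.0, 33.0]]
pliers [[437.0, 377.0, 87.0, 48.0]]
screwdriver []
```

View pics/w21.png

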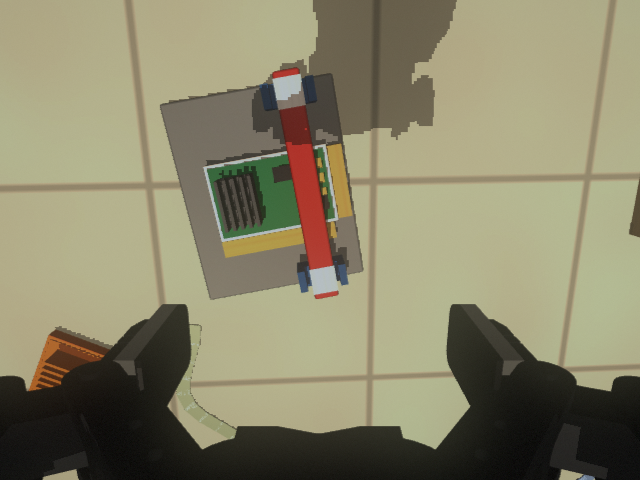

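The last view shows the board against both stops (right edge at col 335, lower edge at row 240) within 0.5 mm, and the bar centred at (305,185) in both notches. Nothing touches the arm, so I'm handing in.

```bash
python3 -c "
from workcell import ticket
print(ticket.job_done())"
```

```text
the job is handed in; nothing more can be done
None
```

I handed the job in at about 56 s, and no verdict came back: my last measurements put the board within 0.5 mm of home, the bar level in both notches, and all four tins (yellow, blue, orange, white) upright in their own cells.

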